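Sort the pattern stamps at the gold-leaf bench and dim the light

TASK

Tidy the gold-leaf bench after class: first swing the dimmer lever to its full-light stop and leave it there while you sort. Then take every wooden stamp, off the rack's hooks and off the bench, and put it in the tray row whose sample block has the same length, standing or lying within the row. Finally bring the lever back in line with the brass pointer for the visitors; do not shift the pointer, the bowl or the copper caddy.

Things in the scene. Friction and masses are not known exactly. Their poses are not given: they have to be found in the camera images.
- dimmer_lever (a joint): angle of the light dimmer's lever, rad: 0 = dimmest stop, 1.75 = full light stop; vertical axis, grows anticlockwise seen from above. A flat steel bar turning on top of a black round drum (radius 85 mm, 38 mm high, foot radius 95 mm); in the drum's frame it points 130 deg from +x at 0, 230 deg at full. Stays where left (about 2.5 N at the knob).
- dimmer_pointer (a joint): angle of the brass pointer on the dimmer drum's rim, rad, same axis, zero and sense as the lever: lever and pointer are in line when both values are equal. It is stiff and must not be moved.
- lever_knob (a point): centre of the top of the lever's upright black round knob (diameter 18 mm, from 55 to 97 mm above the bench), 65 mm from the hinge axis; its frame turns with the lever
- pointer_tip (a point): top of the brass pointer's upright fin, 97 mm from the hinge axis, 58 mm above the bench; its frame turns with the pointer and is parallel to the lever_knob frame when lever and pointer are in line
- lever_hinge (a point): point on the dimmer's vertical hinge axis, 53 mm above the bench; axes of the drum
- rack: wooden hook rack. Origin: on the bench, under the front face of its bar (320 mm along y, 16 mm deep to +x, top at 158 mm; posts at y = +-150 mm). Four 6 mm brass hooks at y = -112.5, -37.5, 37.5, 112.5 mm run along -x at height 145 mm for 58 mm, then turn up to 157 mm. Stamps hang by the loop 34 mm out from the bar: raise 12 to 18 mm, then draw 45 mm along -x.
- tray: dark wooden tray 172 x 230 mm, fixed. Origin: underside centre. Floor 6 mm thick; the tops of its walls and of the 18 mm thick dividers are 31 mm above the bench. Three grooves (rows), each 42 mm wide, run along y, centred at x = -60, 0 and 60 mm, from y = -110 to 110 mm; at the +y end of each a sample block is fixed (at y = 93 mm).
- bowl: black lacquer bowl, 90 mm wide, 50 mm high, loose, a bystander; origin underside centre
- caddy: small round copper tea caddy, 60 mm wide, 60 mm high, loose, a bystander; origin underside centre
- sample_short: short sample: wooden block 28 x 28 x 50 mm without loop, standing fixed at the end of the row for short stamps. Origin: centre of its underside, on the tray floor; the free part of its row lies from its -y side on, from y = -14 to -203 mm in its frame, centred on x = 0.
- sample_middle: middle sample: wooden block 28 x 28 x 70 mm without loop, standing fixed at the end of the row for middle stamps. Origin: centre of its underside, on the tray floor; the free part of its row lies from its -y side on, from y = -14 to -203 mm in its frame, centred on x = 0.
- sample_long: long sample: wooden block 28 x 28 x 90 mm without loop, standing fixed at the end of the row for long stamps. Origin: centre of its underside, on the tray floor; the free part of its row lies from its -y side on, from y = -14 to -203 mm in its frame, centred on x = 0.
- stamp_a: long stamp: loose wooden block 28 x 28 x 90 mm with a brass wire loop on top (loop in the local yz plane, wire 4 mm, opening 16 mm wide and 26 mm high, its top 120 mm above the origin). Origin: centre of its underside, z towards the loop. Hangs on one of the rack's hooks at the start. May be absent.
- stamp_b: middle stamp: loose wooden block 28 x 28 x 70 mm with a brass wire loop on top (loop in the local yz plane, wire 4 mm, opening 16 mm wide and 26 mm high, its top 100 mm above the origin). Origin: centre of its underside, z towards the loop. Hangs on one of the rack's hooks at the start. May be absent.
- stamp_c: short stamp: loose wooden block 28 x 28 x 50 mm with a brass wire loop on top (loop in the local yz plane, wire 4 mm, opening 16 mm wide and 26 mm high, its top 80 mm above the origin). Origin: centre of its underside, z towards the loop. Hangs on one of the rack's hooks at the start. May be absent.
- stamp_d: long stamp: loose wooden block 28 x 28 x 90 mm with a brass wire loop on top (loop in the local yz plane, wire 4 mm, opening 16 mm wide and 26 mm high, its top 120 mm above the origin). Origin: centre of its underside, z towards the loop. Hangs on one of the rack's hooks at the start. May be absent.
- stamp_e: short stamp: loose wooden block 28 x 28 x 50 mm with a brass wire loop on top (loop in the local yz plane, wire 4 mm, opening 16 mm wide and 26 mm high, its top 80 mm above the origin). Origin: centre of its underside, z towards the loop. Stands on the bench in front of the rack at the start. May be absent.
- stamp_f: middle stamp: loose wooden block 28 x 28 x 70 mm with a brass wire loop on top (loop in the local yz plane, wire 4 mm, opening 16 mm wide and 26 mm high, its top 100 mm above the origin). Origin: centre of its underside, z towards the loop. Stands on the bench in front of the rack at the start. May be absent.
There are look-alikes about, which are no part of the job. Leave any green look-alike of the part that bears dimmer_lever alone.

How it is judged:
On the way, in this order (a step that is already met when the one before it is completed fails the run):
1. the lever is at the full-light stop (above 1.66 rad) before any stamp is sorted (value of joint dimmer_lever above 1.66 rad and distance of each of stamp_a, stamp_b, stamp_c, stamp_d from where it was at the start of the episode below 0.04 m and distance of each of stamp_e, stamp_f from where it was at the start of the episode below 0.11 m), for 0.2 s.
2. every stamp lies or stands, let go and at rest, in the row of its own length, with the lever still at full light (x of stamp_a in the frame of sample_long between -0.02 and 0.02 m and y of stamp_a in the frame of sample_long between -0.21 and -0.008 m and z of each of stamp_a, stamp_d in the frame of sample_long below 0.02 m and linear speed of each of stamp_a, stamp_b, stamp_c, stamp_d, stamp_e, stamp_f below 0.03 m/s and contact force between each of stamp_a, stamp_b, stamp_c, stamp_d, stamp_e, stamp_f and the fingers below 0.05 N and x of stamp_b in the frame of sample_middle between -0.02 and 0.02 m and y of stamp_b in the frame of sample_middle between -0.21 and -0.008 m and z of each of stamp_b, stamp_f in the frame of sample_middle below 0.02 m and x of stamp_c in the frame of sample_short between -0.02 and 0.02 m and y of stamp_c in the frame of sample_short between -0.21 and -0.008 m and z of each of stamp_c, stamp_e in the frame of sample_short below 0.02 m and x of stamp_d in the frame of sample_long between -0.02 and 0.02 m and y of stamp_d in the frame of sample_long between -0.21 and -0.008 m and x of stamp_e in the frame of sample_short between -0.02 and 0.02 m and y of stamp_e in the frame of sample_short between -0.21 and -0.008 m and x of stamp_f in the frame of sample_middle between -0.02 and 0.02 m and y of stamp_f in the frame of sample_middle between -0.21 and -0.008 m and value of joint dimmer_lever above 1.66 rad), for 0.3 s.
3. the lever is in line with the brass pointer (within 0.07 rad) (angle between the x axis of lever_knob and the x axis of pointer_tip, either way round below 0.07 rad), for 0.2 s.
At the end, for the whole second after the job is handed in: Every stamp present is at rest in the tray row whose sample has its length: its origin within 20 mm of the row's centre line, between 8 and 210 mm from the sample's centre along the row, less than 20 mm above the tray floor; the lever is at rest within 0.07 rad of the brass pointer (x of stamp_a in the frame of sample_long between -0.02 and 0.02 m and y of stamp_a in the frame of sample_long between -0.21 and -0.008 m and z of each of stamp_a, stamp_d in the frame of sample_long below 0.02 m and linear speed of each of stamp_a, stamp_b, stamp_c, stamp_d, stamp_e, stamp_f below 0.03 m/s and contact force between each of stamp_a, stamp_b, stamp_c, stamp_d, stamp_e, stamp_f and the fingers below 0.05 N and x of stamp_b in the frame of sample_middle between -0.02 and 0.02 m and y of stamp_b in the frame of sample_middle between -0.21 and -0.008 m and z of each of stamp_b, stamp_f in the frame of sample_middle below 0.02 m and x of stamp_c in the frame of sample_short between -0.02 and 0.02 m and y of stamp_c in the frame of sample_short between -0.21 and -0.008 m and z of each of stamp_c, stamp_e in the frame of sample_short below 0.02 m and x of stamp_d in the frame of sample_long between -0.02 and 0.02 m and y of stamp_d in the frame of sample_long between -0.21 and -0.008 m and x of stamp_e in the frame of sample_short between -0.02 and 0.02 m and y of stamp_e in the frame of sample_short between -0.21 and -0.008 m and x of stamp_f in the frame of sample_middle between -0.02 and 0.02 m and y of stamp_f in the frame of sample_middle between -0.21 and -0.008 m and angle between the x axis of lever_knob and the x axis of pointer_tip, either way round below 0.07 rad and velocity of joint dimmer_lever between -0.05 and 0.05 rad/s); the robot touches nothing.
It fails at once if the brass pointer is shifted by more than 8 mm (distance of pointer_tip from where it was at the start of the episode above 0.008 m).
It fails at once if the bowl is shifted by more than 30 mm (distance of bowl from where it was at the start of the episode above 0.03 m).
It fails at once if the caddy is shifted by more than 30 mm (distance of caddy from where it was at the start of the episode above 0.03 m).
Of stamp_a, stamp_b, stamp_c, stamp_d, stamp_e, stamp_f only 4 to 6 are there at a start; the rules pass over those that are not, and their reading is None.
At some moment in a run one of stamp_e, stamp_f may be knocked a few centimetres aside while the robot is not near it.
Once in a run the grip may slacken for a moment while it holds something.
It also fails if it takes over 210 s, if anything falls off the work surface, if the arm or the gripper's body presses on something with over 40 N, if the wrist force passes 120 N, or if a joint passes its speed limit or range.

ROBOT

A 6-joint arm with a two-finger parallel gripper is mounted at the origin on the work surface. World frame = base frame: x ahead of the robot, y to its left, z up, the work surface at z = 0. Lengths are in m, angles in rad, forces in N, time in s.
With the tool pointing down it reaches from about 0.35 to 0.925 m from the base axis. Payload 6.4 kg.
Tool frame: the origin (TCP) lies at the very end of the fingers, on their centre line; the grasp point (between the pads) lies behind it (robot.tcp_to_grasp is the z of the grasp point in the tool frame, in m); z points along the fingers, y is the line along which they close (so a half turn about z gives the same grasp; the last joint's range is limited). The gripper opens to 94 mm and grips with 3 to 60 N. Pads are 16 mm wide; open, the fingers measure 119 mm over their backs; the gripper's body (75 mm by 177 mm) begins 78 mm behind the grasp point.
Start: joints at [-1.469, 0.245, 1.558, -0, 1.339, -0.174], TCP at [0.177, -0.625, 0.205] pointing down, gripper open.
Joint ranges: [-3.13, 3.13], [-1.02, 2.26], [0.13, 2.54], [-0.95, 4.09], [0.21, 2.88], [-2.74, 2.74]. Speed limits (rad/s): [2.57, 2.57, 3.14, 3.14, 3.14, 3.14].

INTERFACE

Orientations are given as a 3x3 rotation matrix whose columns are the frame's x, y, z axes.
In Python, from station import robot, imaging, job_done, recognise gives the robot as it stands.
- The arm moves only by the tool move_arm, never from a script. Its argument "motion" is a list that holds one entry, the list of rows, each a list of 7 numbers: the shift along the tool's x, y, z in units of 500 mm (1.0 is 500 mm), then the turn, a rotation vector about the tool's x, y, z in units of pi/4 rad (1.0 is pi/4 rad), then the opening, from -1 (shut) to 1 (fully open). In form: [[[dx, dy, dz, rx, ry, rz, jaw], ...]]. A call has 1 to 8 rows; each row is the pose to reach, as a shift and turn from the pose commanded when the call began, along the tool's axes at that moment; what a row does not reach only later rows make up. A row lasts 1/8 s, in which the tool goes at most 62.5 mm and 10.7 degrees, less where a joint would pass 70% of its speed; a pose out of reach is approached as far as the arm can. A call with a number of a shift or a turn outside -1 to 1 is refused whole. A call with a gripper value outside its range is refused whole. The fingers move at their own pace and stop on an object; the grip force is fixed at half the most. Time passes only in rows, so rows that repeat a pose let the fingers close. It gives the time, the measured TCP pose, the force, the opening and the grip force at its end, in the units of the state.
- robot.read_state(): the state, without advancing time (a new reading comes with each control period).
- imaging.read_camera(name): name is "scene" or "top"; returns the picture (480x640x3 uint8, blue, green, red); there is no depth.
- imaging.get_calibration(name): a dict with "fx", "fy", "cx", "cy" (pixels), "distortion" ([k1, k2, p1, p2, k3] as OpenCV has them; the pictures are not rectified), "R" (3x3) and "t" (3): a world point X has camera coordinates R X + t. Camera axes: x right, y down, z forward; pixel columns grow to the right and rows downward; lengths in m; the calibration is good to about 2 mm. A picture is of the moment at which its call begins. get_calibration takes no time and is no camera call.
- job_done(): hands the job in; it is judged then, once.
Trained networks look in the newest picture that a camera, given by its name, has taken for a name from the list of things; names that differ only in an ending like _2 or _b are one class to them, and where a whole thing is asked for, a point or a joint stands for the part that bears it (a point fixed in the world has none). Each returns a list of dicts, best first, with "score" (0 to 1); they miss things now and then, are a little off and sometimes report something else, mostly with a low value. They report only what shows in the picture. A call takes as long as a camera call. They do not tell look-alikes from the thing itself.
- recognise(camera, name): "rect" ([left, top, right, bottom] in pixels, round what is visible of it).
The state is a dict: "time": time; "joints": joint angles; "qvel": joint speeds; "joint_torque": joint torques, N m; "position": TCP position; "tcp_rot": TCP orientation; "ft_force": force on the tool from outside, world axes, zero at the start; "ft_torque": the same for the moment, N m; "width": finger opening in m; "grasp_force": force on a finger pad.
Only numpy, scipy, OpenCV 4.12 (cv2) and the standard library are available. Lean on these libraries where they do the work, as an engineer would, in place of code of your own. Each camera call takes 0.05 s, during which the arm holds its last target. There are 200 camera calls.

## Working session

There is one attempt and no reset: what is moved stays moved. The work goes in short steps, Python scripts to look and compute and a tool call to move; the robot and the scene stay as the last step left them, time stands still between calls to the robot, and variables do not carry over. Pictures are saved under pics/ and viewed, at most 14 in all, crops included, and the job is handed in when it is done.

Besides the shell and the picture viewer there is one more tool, called after "Call:" in YAML: its name, and indented under it one key for each argument. move_arm: Moves the arm, as the interface text tells. Shifts and turns lie within -1 to 1; 1 stands for 500 mm of shift or pi/4 rad of turn. Its arguments: {"type":"object","properties":{"motion":{"type":"array","items":{"type":"array","items":{"type":"array","items":{"type":"number","minimum":-1,"maximum":1}}}}},"required":["motion"]}

```bash
mkdir -p pics && ls
python3 - <<'E'
from station import robot, imaging, recognise
import cv2,json
for n in ("scene","top"):
    im=imaging.read_camera(n); cv2.imwrite(f"pics/{n}0.png",im)
    c=imaging.get_calibration(n); print(n,{k:(v.tolist() if hasattr(v,'tolist') else v) for k,v in c.items()})
    for t in ["dimmer_lever","dimmer_pointer","lever_knob","pointer_tip","rack","tray","bowl","caddy","sample_short","sample_middle","sample_long","stamp_a","stamp_b","stamp_c"]:
        print(t,[([round(float(x)) for x in d["rect"]],round(float(d["score"]),2)) for d in recognise(n,t)][:6])
s=robot.read_state();print(s["time"],s["position"],s["width"],robot.tcp_to_grasp); print(s["tcp_rot"])
E
```

```text
pics
scene {'fx': 511.4139901296684, 'fy': 511.4139901296684, 'cx': 322.9675105196522, 'cy': 239.9286546599724, 'distortion': [-0.10566229186692035, 0.0, 0.0, 0.0, 0.0], 'R': [[-0.853889044713042, 0.5204511814900965, -0.002016681584074934], [0.38705901056629843, 0.6324364600588057, -0.6709764871645837], [-0.34793508253478406, -0.5737200464284382, -0.7414758840769292]], 't': [0.42271732851210453, -0.1449394611899371, 1.4030305225946427]}
dimmer_lever [([235, 156, 271, 175], 0.5), ([314, 115, 333, 135], 0.47)]
dimmer_pointer []
lever_knob [([238, 158, 270, 176], 0.66), ([316, 117, 332, 138], 0.63)]
pointer_tip [([391, 286, 412, 318], 0.61)]
rack [([274, 289, 420, 480], 0.57)]
tray [([248, 197, 352, 291], 0.69)]
bowl [([216, 276, 260, 312], 0.93)]
caddy [([296, 158, 316, 184], 0.67)]
sample_short [([284, 260, 302, 282], 0.78)]
sample_middle [([311, 241, 323, 271], 0.91), ([209, 150, 281, 204], 0.22)]
sample_long [([333, 229, 347, 261], 0.72), ([405, 312, 429, 349], 0.47), ([276, 290, 418, 480], 0.35)]
stamp_a [([346, 325, 368, 362], 0.93), ([392, 291, 414, 316], 0.93), ([394, 390, 416, 
[... 1493 characters left out ...]
stamp_a [([177, 182, 198, 192], 0.68), ([236, 252, 252, 263], 0.53), ([146, 181, 171, 199], 0.52), ([209, 179, 229, 198], 0.51), ([201, 240, 219, 252], 0.49)]
stamp_b [([177, 182, 198, 192], 0.68), ([236, 252, 252, 263], 0.53), ([146, 181, 171, 199], 0.52), ([209, 179, 229, 198], 0.51), ([201, 240, 219, 252], 0.49)]
stamp_c [([177, 182, 198, 192], 0.68), ([236, 252, 252, 263], 0.53), ([146, 181, 171, 199], 0.52), ([209, 179, 229, 198], 0.51), ([201, 240, 219, 252], 0.49)]
1.5 [ 0.17701641 -0.62543726  0.20542871] 0.09388001946285614 -0.0188
[[ 9.62202761e-01  2.72334073e-01 -1.48891708e-05]
 [ 2.72334074e-01 -9.62202760e-01  1.97017077e-05]
 [-8.96095491e-06 -2.30118661e-05 -1.00000000e+00]]
```

View pics/scene0.png

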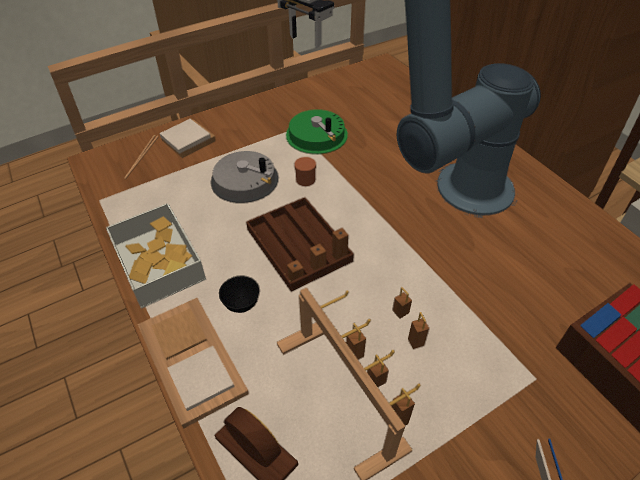

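View pics/top0.png

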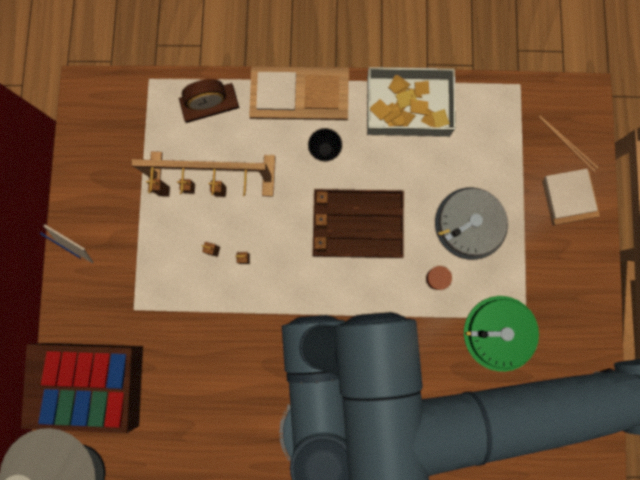

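```bash
cat > h.py <<'E'
import numpy as np, cv2
from station import robot, imaging, recognise
def crop(im,x0,y0,x1,y1,s,step=10):
    o=cv2.resize(im[y0:y1,x0:x1],None,fx=s,fy=s,interpolation=cv2.INTER_CUBIC)
    for x in range(-(-x0//step)*step,x1,step):
        cv2.line(o,(int((x-x0+.5)*s),0),(int((x-x0+.5)*s),6),(0,0,255),1)
        if x%(2*step)==0: cv2.putText(o,str(x),(int((x-x0+.5)*s)-8,16),0,.35,(0,0,255),1)
    for y in range(-(-y0//step)*step,y1,step):
        cv2.line(o,(0,int((y-y0+.5)*s)),(6,int((y-y0+.5)*s)),(0,0,255),1)
        if y%(2*step)==0: cv2.putText(o,str(y),(7,int((y-y0+.5)*s)+4),0,.35,(0,0,255),1)
    return o
C={n:{k:(np.array(v) if k in("R","t","distortion") else v) for k,v in imaging.get_calibration(n).items()} for n in("scene","top")}
K={n:np.array([[c["fx"],0,c["cx"]],[0,c["fy"],c["cy"]],[0,0,1]]) for n,c in C.items()}
def proj(n,X):
    c=C[n]; return cv2.projectPoints(np.float64(X).reshape(-1,1,3),cv2.Rodrigues(c["R"])[0],c["t"].astype(float),K[n],c["distortion"].astype(float))[0].reshape(-1,2)
def unproj(n,px,z):
    c=C[n]; p=cv2.undistortPoints(np.float64(px).reshape(-1,1,2),K[n],c["distortion"].astype(float)).reshape(-1,2)
    o=-c["R"].T@c["t"]; d=np.c_[p,np.ones(len(p))]@c["R"]; return o+d*((z-o[2])/d[:,2])[:,None]
E
python3 - <<'E'
from h import *
t=cv2.imread("pics/top0.png");s=cv2.imread("pics/scene0.png")
cv2.imwrite("pics/c1.png",crop(t,130,140,285,270,4.5))
cv2.imwrite("pics/c2.png",crop(s,272,280,440,440,3.7))
cv2.imwrite("pics/c3.png",crop(t,305,180,520,300,3.6))
E
```

```text
(no output)
```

View pics/c1.png

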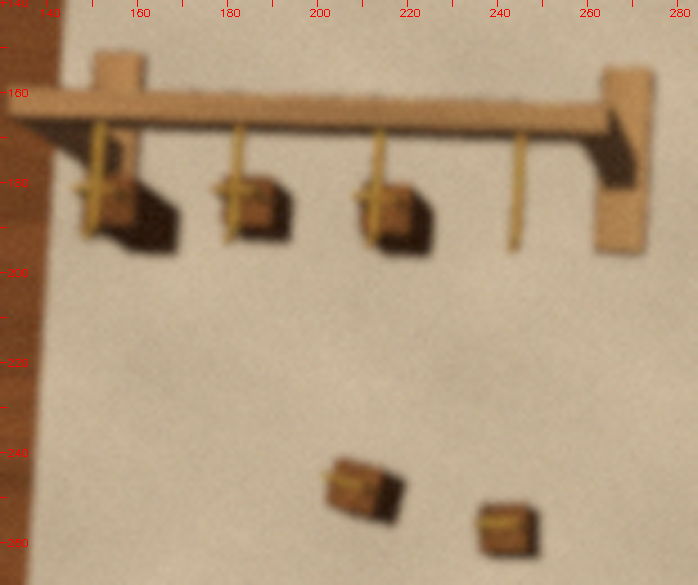

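View pics/c2.png

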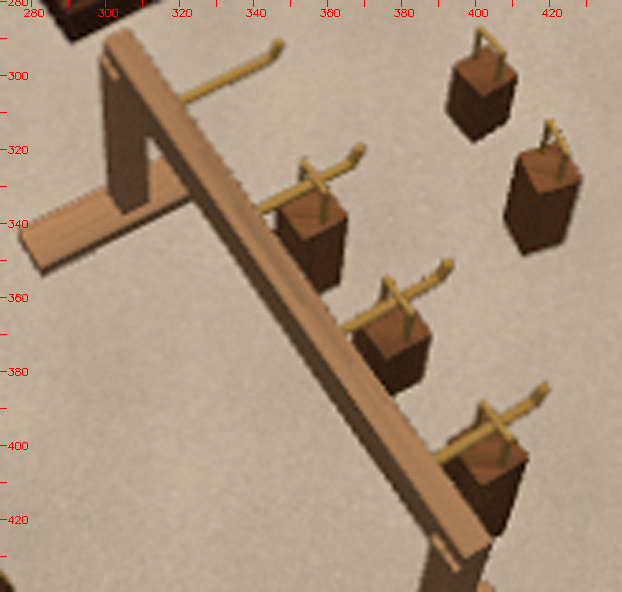

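View pics/c3.png

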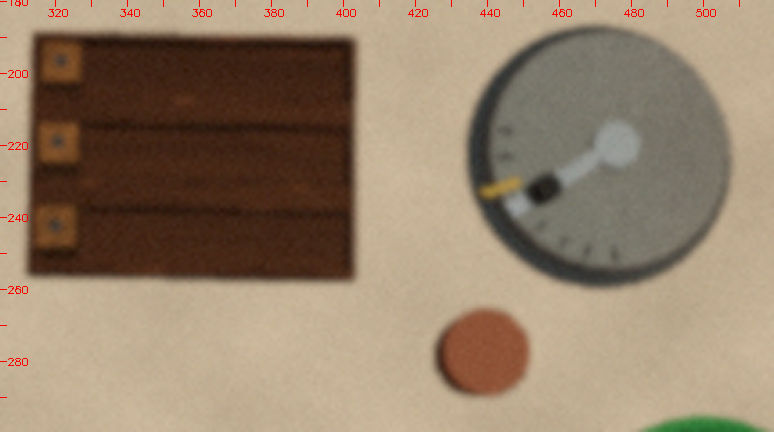

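```bash
cat > fit.py <<'E'
from h import *
from scipy.optimize import least_squares
def T(p,X):
    c,s=np.cos(p[2]),np.sin(p[2]); X=np.float64(X).reshape(-1,3)
    return np.c_[p[0]+c*X[:,0]-s*X[:,1],p[1]+s*X[:,0]+c*X[:,1],X[:,2]]
def fit(obs,p0):
    f=lambda p:np.concatenate([(proj(n,T(p,X))-np.array(u)).ravel() for n,X,u in obs])
    r=least_squares(f,p0,loss="soft_l1"); return r.x,np.round(r.fun.reshape(-1,2),1).tolist()
E
python3 - <<'E'
from fit import *
for n in C: print(n,-C[n]["R"].T@C[n]["t"])
q=lambda x0,y0,s,L:[(x0+a/s-.5,y0+b/s-.5) for a,b in L]
tips=[(-.056,y,.157) for y in(.1125,.0375,-.0375,-.1125)]
rk,r=fit([("top",tips,q(130,140,4.5,[(90,238),(230,243),(373,244),(514,250)])),
        ("scene",tips,q(272,280,3.7,[(545,388),(447,264),(361,149),(280,44)]))],[.7,.3,0]); print("rack",rk,r)
sm=[(-.06,.093,.096),(0,.093,.076),(.06,.093,.056)]
cn=[(.086,.115,.031),(.086,-.115,.031),(-.086,-.115,.031),(-.086,.115,.031)]
tr,r=fit([("top",sm+cn,q(305,180,3.6,[(56,227),(60,142),(60,61),(36,33),(355,38),(354,279),(28,274)]))],[.6,0,0]);print("tray",tr,r)
print("hinge",unproj("top",q(305,180,3.6,[(617,143)]),.053),"drumrim c",unproj("top",q(305,180,3.6,[(610,147)]),.038))
print("ptr",unproj("top",q(305,180,3.6,[(484,193),(518,185)]),.058))
s=cv2.imread("pics/scene0.png"); t=cv2.imread("pics/top0.png")
a=crop(s,205,140,285,210,5); b=crop(t,428,195,492,251,7)
o=np.zeros((max(a.shape[0],b.shape[0]),a.shape[1]+b.shape[1],3),np.uint8); o[:a.shape[0],:a.shape[1]]=a; o[:b.shape[0],a.shape[1]:]=b
cv2.imwrite("pics/c4.png",o); print(a.shape,b.shape)
E
```

```text
scene [0.90521736 0.676608   0.94391481]
top [ 0.30122648 -0.01799934  1.51624693]
rack [ 0.62234438  0.31411734 -0.01488775] [[-1.2, -0.7], [-1.0, -0.8], [-1.2, 0.0], [-0.7, -0.3], [-0.1, -0.8], [0.4, -1.0], [-0.3, -0.9], [-0.3, -0.9]]
tray [ 0.52328445 -0.07197044  0.00210102] [[0.1, -0.1], [-0.3, 0.2], [0.4, 0.2], [-1.1, -0.3], [0.5, -0.1], [0.6, 0.2], [-0.5, -0.1]]
hinge [[ 0.5341574  -0.36512364  0.053     ]] drumrim c [[ 0.53361071 -0.36372991  0.038     ]]
ptr [[ 0.49667233 -0.27176405  0.058     ]
 [ 0.50270003 -0.29522598  0.058     ]]
(350, 400, 3) (392, 448, 3)
```

```bash
python3 -c "
import cv2;print(cv2.imread('pics/c4.png').shape)"
```

```text
(392, 848, 3)
```

View pics/c4.png

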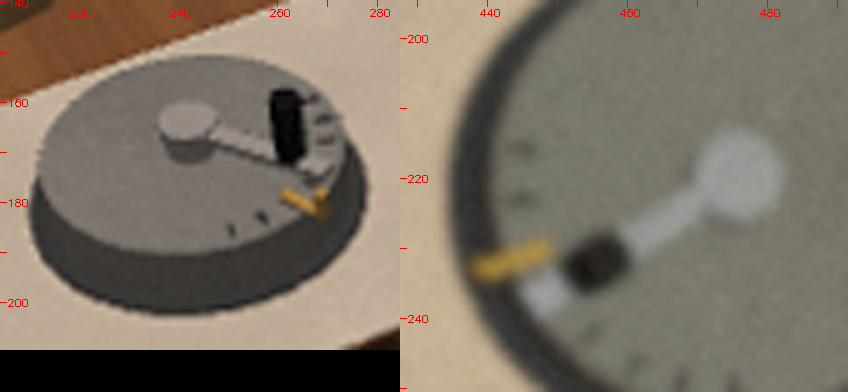

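Run:
```python
from fit import *
H=np.array([.534,-.3643])
for n,u,z in [("top",(457.2,230.9),.097),("top",(453.9,233),.055),("top",(455.6,232),.076),("scene",(261.5,158.5),.097),("scene",(262.9,171.9),.055),("scene",(242.2,163.7),.058),("scene",(268.5,182),.05),("scene",(262,178.5),.05)]:
    p=unproj(n,[u],z)[0]; d=p[:2]-H; print(n,z,p.round(4),np.hypot(*d).round(4),np.degrees(np.arctan2(d[1],d[0])).round(1))
for u in [(440,233.6),(448.5,230.3)]:
    p=unproj("top",[u],.056)[0]; d=p[:2]-H; print(p.round(4),np.hypot(*d).round(4),np.degrees(np.arctan2(d[1],d[0])).round(1))
# stamps: loop tops; hooks points
rk=[.6223,.3141,-.0149]
print("hook pts",T(rk,[(-.034,y,.15) for y in(.1125,.0375,-.0375,-.1125)]).round(4))
for n,L in [("top",[(149,182),(182,182),(213,184)])]:
    print(unproj(n,L,.15).round(4))
```

```text
top 0.097 [ 0.4977 -0.3091  0.097 ] 0.066 123.3
top 0.055 [ 0.4981 -0.3095  0.055 ] 0.0655 123.2
top 0.076 [ 0.4978 -0.3095  0.076 ] 0.0657 123.4
scene 0.097 [ 0.4954 -0.3089  0.097 ] 0.0675 124.9
scene 0.055 [ 0.4974 -0.3048  0.055 ] 0.0699 121.6
scene 0.058 [ 0.5313 -0.362   0.058 ] 0.0035 139.8
scene 0.05 [ 0.501  -0.2658  0.05  ] 0.1039 108.5
scene 0.05 [ 0.5093 -0.2874  0.05  ] 0.0808 107.8
[ 0.4958 -0.2747  0.056 ] 0.0974 113.1
[ 0.5045 -0.2959  0.056 ] 0.0745 113.4
hook pts [[0.59   0.4271 0.15  ]
 [0.5889 0.3521 0.15  ]
 [0.5877 0.2771 0.15  ]
 [0.5866 0.2021 0.15  ]]
[[0.593  0.4295 0.15  ]
 [0.5942 0.3502 0.15  ]
 [0.5906 0.2759 0.15  ]]
```

```bash
cat > go.py <<'E'
# prints row (dx,dy,dz,0,0,rz) from current measured pose to world targets x,y,z[,yaw of tool y axis deg world]
from h import *
def plan(*tg):
    s=robot.read_state(); R=np.array(s["tcp_rot"]); p=np.array(s["position"]); cur=np.degrees(np.arctan2(R[1,1],R[0,1]))
    print("t",round(s["time"],2),"pos",p.round(4),"yawY",cur.round(1),"w",round(s["width"],4),"F",np.round(s["ft_force"],1),"J6",round(s["joints"][5],2))
    for t in tg:
        d=R.T@(np.array(t[:3])-p)/.5
        rz=0
        if len(t)>3: rz=-((t[3]-cur+90)%180-90)/45
        print(t,"->",d.round(4).tolist(),"rz",round(rz,3))
if __name__=="__main__":
    import sys; plan(*[tuple(map(float,a.split(","))) for a in sys.argv[1:]])
E
python3 go.py .498,-.309,.15,62 .498,-.309,.066,62
python3 -c "
from h import *;print(unproj('top',[(439,277)],.06),unproj('top',[(325,144)],.05))"
```

```text
t 1.5 pos [ 0.177  -0.6254  0.2054] yawY -74.2 w 0.0939 F [-0.4 -0.5  0.6] J6 -0.17
(0.498, -0.309, 0.15, 62.0) -> [0.7901, -0.4341, 0.1109] rz 0.973
(0.498, -0.309, 0.066, 62.0) -> [0.7901, -0.4341, 0.2789] rz 0.973
[[ 0.38792336 -0.27131238  0.06      ]] [[0.72090772 0.01574889 0.05      ]]
```

Call:
move_arm:
  motion:
    - [[0.79, -0.434, 0.09, 0, 0, 0.973, -0.06], [0.79, -0.434, 0.09, 0, 0, 0.973, -0.06], [0.79, -0.434, 0.09, 0, 0, 0.973, -0.06], [0.79, -0.434, 0.09, 0, 0, 0.973, -0.06], [0.79, -0.434, 0.09, 0, 0, 0.973, -0.06], [0.79, -0.434, 0.09, 0, 0, 0.973, -0.06], [0.79, -0.434, 0.09, 0, 0, 0.973, -0.06], [0.79, -0.434, 0.09, 0, 0, 0.973, -0.06]]

```text
time: 2.5
position: [0.4995, -0.3066, 0.1601]
tcp_rot: [[0.885, -0.466, -0.0], [-0.466, -0.885, 0.0], [-0.001, -0.0, -1.0]]
ft_force: [-0.9, -1.3, -0.6]
width: 0.0443
grasp_force: 0.0
```

```bash
python3 go.py .498,-.309,.066,62
```

```text
t 2.5 pos [ 0.4995 -0.3066  0.1601] yawY -117.8 w 0.0443 F [-0.9 -1.3 -0.6] J6 1.31
(0.498, -0.309, 0.066, 62.0) -> [-0.0003, 0.0057, 0.1882] rz 0.005
```

Call:
move_arm:
  motion:
    - [[0, 0.005, 0.1, 0, 0, 0, -0.06], [0, 0.005, 0.186, 0, 0, 0, -0.06], [0, 0.005, 0.186, 0, 0, 0, -0.06], [0, 0.005, 0.186, 0, 0, 0, -0.06], [0, 0.005, 0.186, 0, 0, 0, -0.7], [0, 0.005, 0.186, 0, 0, 0, -0.7], [0, 0.005, 0.186, 0, 0, 0, -0.7], [0, 0.005, 0.186, 0, 0, 0, -0.7]]

```text
time: 3.5
position: [0.4972, -0.3108, 0.0683]
tcp_rot: [[0.883, -0.469, 0.001], [-0.469, -0.883, 0.001], [0.0, -0.001, -1.0]]
ft_force: [-0.2, 4.4, 6.2]
width: 0.0171
grasp_force: 30.0
```

```bash
cat > arc.py <<'E'
from go import *
import sys
H=np.array([.534,-.3643]); 
p=robot.read_state()["position"]; d=np.array(p)[:2]-H; print("angle",np.degrees(np.arctan2(d[1],d[0])),np.hypot(*d))
plan(*[tuple(H+.065*np.array([np.cos(np.radians(a)),np.sin(np.radians(a))]))+(p[2],) for a in map(float,sys.argv[1:])])
E
python3 arc.py 130 138 146 154 162 170 176 182
```

```text
angle 124.49070687026811 0.06494023543727327
t 3.5 pos [ 0.4972 -0.3108  0.0683] yawY -118.0 w 0.0171 F [-0.2  4.4  6.2] J6 1.31
(np.float64(0.492218805370375), np.float64(-0.31450711119726643), np.float64(0.06830844310354448)) -> [-0.0053, 0.0113, -0.0] rz 0
(np.float64(0.4856955863439694), np.float64(-0.3208065105866742), np.float64(0.06830844310354448)) -> [-0.011, 0.0285, -0.0] rz 0
(np.float64(0.4801125577839223), np.float64(-0.3279524612744015), np.float64(0.06830844310354448)) -> [-0.0141, 0.0464, -0.0001] rz 0
(np.float64(0.47557838699055416), np.float64(-0.33580587545871), np.float64(0.06830844310354448)) -> [-0.0147, 0.0645, -0.0001] rz 0
(np.float64(0.47218132644081506), np.float64(-0.3442138953656284), np.float64(0.06830844310354448)) -> [-0.0129, 0.0826, -0.0001] rz 0
(np.float64(0.46998749605420653), np.float64(-0.35301286845164953), np.float64(0.06830844310354448)) -> [-0.0085, 0.1002, -0.0001] rz 0
(np.float64(0.46915833673311147), np.float64(-0.35976582920663186), np.float64(0.06830844310354448)) -> [-0.0036, 0.1129, -0.0001] rz 0
(np.float64(0.4690395962437588), np.float64(-0.36656846728566256), np.float64(0.06830844310354448)) -> [0.0026, 0.125, -0.0001] rz 0
```

Call:
move_arm:
  motion:
    - [[-0.005, 0.011, 0, 0, 0, 0, -0.53], [-0.011, 0.028, 0, 0, 0, 0, -0.53], [-0.014, 0.046, 0, 0, 0, 0, -0.53], [-0.015, 0.064, 0, 0, 0, 0, -0.53], [-0.013, 0.083, 0, 0, 0, 0, -0.53], [-0.0085, 0.1, 0, 0, 0, 0, -0.53], [-0.0036, 0.113, 0, 0, 0, 0, -0.53], [-0.0036, 0.113, 0, 0, 0, 0, -0.53]]

```text
time: 4.5
position: [0.469, -0.3619, 0.0678]
tcp_rot: [[0.883, -0.47, 0.001], [-0.47, -0.883, -0.003], [0.002, 0.002, -1.0]]
ft_force: [0.1, 0.4, -0.1]
width: 0.0221
grasp_force: 0.0
```

```bash
python3 arc.py 176 180 182 184 186
```

```text
angle 177.92896784748888 0.06503345669975433
t 4.5 pos [ 0.469  -0.3619  0.0678] yawY -118.0 w 0.0221 F [ 0.1  0.4 -0.1] J6 1.21
(np.float64(0.46915833673311147), np.float64(-0.35976582920663186), np.float64(0.06783115279952401)) -> [-0.0018, -0.004, -0.0] rz 0
(np.float64(0.46900000000000003), np.float64(-0.3643), np.float64(0.06783115279952401)) -> [0.0022, 0.0042, 0.0] rz 0
(np.float64(0.4690395962437588), np.float64(-0.36656846728566256), np.float64(0.06783115279952401)) -> [0.0044, 0.0081, 0.0] rz 0
(np.float64(0.46915833673311147), np.float64(-0.36883417079336817), np.float64(0.06783115279952401)) -> [0.0067, 0.012, 0.0] rz 0
(np.float64(0.4693560768010623), np.float64(-0.3710943501123975), np.float64(0.06783115279952401)) -> [0.0092, 0.0158, 0.0] rz 0
```

Call:
move_arm:
  motion:
    - [[0.0022, 0.0042, 0, 0, 0, 0, -0.53], [0.0044, 0.008, 0, 0, 0, 0, -0.53], [0.0067, 0.012, 0, 0, 0, 0, -0.53], [0.0067, 0.012, 0, 0, 0, 0, -0.53]]

```text
time: 5.0
position: [0.469, -0.3675, 0.0676]
tcp_rot: [[0.883, -0.469, 0.0], [-0.469, -0.883, -0.001], [0.0, 0.0, -1.0]]
ft_force: [-0.9, 2.7, 1.7]
width: 0.022
grasp_force: 0.8
```

Call:
move_arm:
  motion:
    - [[0.0025, 0.0038, 0, 0, 0, 0, -0.53], [0.005, 0.0076, 0, 0, 0, 0, -0.53], [0.008, 0.0114, 0, 0, 0, 0, -0.53], [0.008, 0.0114, 0, 0, 0, 0, -0.53]]

```text
time: 5.5
position: [0.4699, -0.3689, 0.0669]
tcp_rot: [[0.883, -0.469, -0.002], [-0.469, -0.883, 0.012], [-0.007, -0.009, -1.0]]
ft_force: [1.0, 17.8, 8.9]
width: 0.022
grasp_force: 8.4
```

Call:
move_arm:
  motion:
    - [[-0.004, -0.006, 0, 0, 0, 0, -0.45], [-0.004, -0.006, -0.1, 0, 0, 0, -0.3], [-0.004, -0.006, -0.22, 0, 0, 0, 0.1], [-0.1, -0.4, -0.3, 0, 0, -0.622, 0.1], [-0.17, -0.66, -0.3, 0, 0, -0.622, 0.1], [-0.17, -0.66, -0.3, 0, 0, -0.622, 0.1], [-0.17, -0.66, -0.3, 0, 0, -0.622, 0.1], [-0.17, -0.66, -0.3, 0, 0, -0.622, 0.1]]

```text
time: 6.5
position: [0.5438, -0.0683, 0.2154]
tcp_rot: [[1.0, -0.0, 0.002], [-0.0, -1.0, -0.002], [0.002, 0.002, -1.0]]
ft_force: [-0.3, -0.5, 0.2]
width: 0.0517
grasp_force: 0.0
```

```bash
python3 - <<'E'
from h import *
for n in ("scene","top"):
    cv2.imwrite(f"pics/{n}1.png",imaging.read_camera(n))
t=cv2.imread("pics/top1.png"); s=cv2.imread("pics/scene1.png")
a=crop(t,140,172,260,272,3.3);b=crop(s,340,280,440,430,3.9);c=crop(t,425,170,525,270,2.6)
o=np.zeros((600,800,3),np.uint8)
for im,x,y in((a,0,0),(b,400,0),(c,0,335)): 
    im=im[:600-y,:800-x]; o[y:y+im.shape[0],x:x+im.shape[1]]=im
cv2.imwrite("pics/c5.png",o)
E
python3 go.py
```

```text
t 6.6 pos [ 0.5445 -0.0655  0.216 ] yawY -89.6 w 0.0518 F [-0.6 -1.  -0.1] J6 1.24
```

View pics/c5.png

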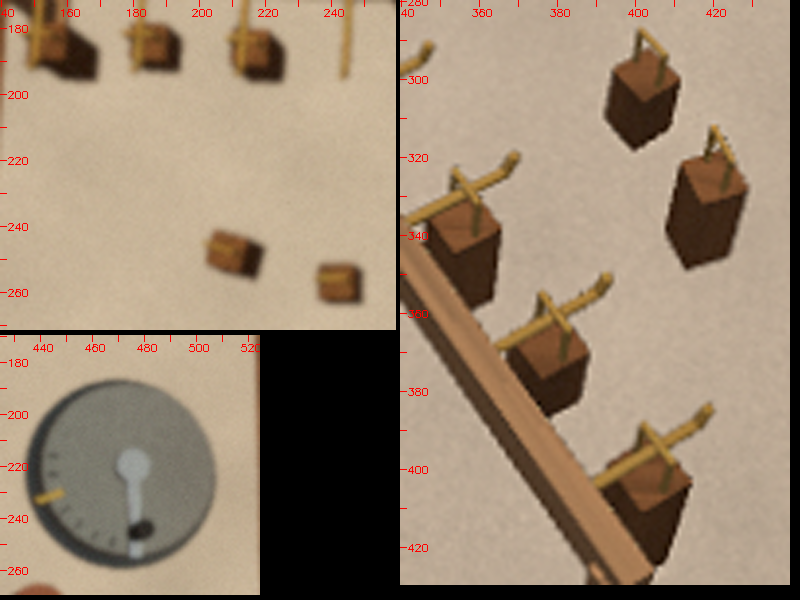

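Run:
```python
from fit import *
rk=[.6223,.3141,-.0149]
q=lambda L:[(340+(a-400)/3.9-.5,280+b/3.9-.5) for a,b in L]
w=.014
for nm,y,obs in [("H1",.1125,q([(660,567)])),("H2",.0375,q([(546,417),(582,402)])),("H3",-.0375,q([(470,308),(493,298)]))]:
    print(nm,"obs",np.round(obs,1).tolist())
    for L in(.05,.07,.09):
        P=proj("scene",T(rk,[(-.034+a*w,y+b*w,.122-L) for a,b in((1,-1),(-1,1),(1,1),(-1,-1))])); print(L,P.round(1).tolist())
# bench: silhouettes: topface left,right ; bottom left,front,right  (scene camera at +x,+y; front corner = +x+y-ish)
def stamp(L,yaw0,sc,tp,p0):
    X=[(w,-w,L),(-w,w,L),(w,-w,0),(w,w,0),(-w,w,0)]
    obs=[("scene",X,sc)]
    if tp: obs.append(("top",[(0,0,L)],tp))
    return fit(obs,[*p0,yaw0])
P=q([(681,161),(747,187),(666,232),(687,269),(730,255)])
E_=q([(615,68),(680,85),(604,118),(635,150),(669,135)])
tq=lambda a,b:[(140+a/3.3-.5,172+b/3.3-.5)]
for nm,sc,tp,p0 in(("P",P,tq(229,252),(.43,.25)),("E",E_,tq(337,285),(.42,.19))):
    for L in(.05,.07):
        x,r=stamp(L,0,sc,tp,p0); print(nm,L,x.round(4),np.degrees(x[2]).round(1),r)
```

```text
H1 obs [[406.2, 424.9]]
0.05 [[391.1, 408.4], [413.0, 413.4], [400.2, 421.2], [403.7, 400.9]]
0.07 [[390.0, 413.0], [411.5, 417.9], [398.9, 425.6], [402.4, 405.5]]
0.09 [[388.9, 417.4], [410.0, 422.2], [397.7, 429.9], [401.1, 410.0]]
H2 obs [[376.9, 386.4], [386.2, 382.6]]
0.05 [[367.9, 375.9], [388.8, 380.6], [376.3, 387.8], [380.3, 369.0]]
0.07 [[367.2, 380.8], [387.8, 385.5], [375.5, 392.5], [379.4, 374.0]]
0.09 [[366.5, 385.6], [386.8, 390.2], [374.7, 397.2], [378.5, 378.8]]
H3 obs [[357.4, 358.5], [363.3, 355.9]]
0.05 [[346.5, 345.8], [366.5, 350.2], [354.3, 356.8], [358.6, 339.4]]
0.07 [[346.2, 351.0], [365.8, 355.4], [353.8, 361.9], [358.1, 344.7]]
0.09 [[345.8, 356.0], [365.2, 360.3], [353.4, 366.8], [357.6, 349.8]]
P 0.05 [ 0.4443  0.2972 -0.2262] -13.0 [[-1.1, 4.1], [0.2, 4.7], [-0.2, -1.4], [-0.1, 0.0], [0.9, -0.2], [1.0, 1.9]]
P 0.07 [ 0.4463  0.2977 -0.1908] -10.9 [[-0.6, -0.4], [1.2, -0.3], [-1.0, -0.5], [-0.4, 0.7], [0.4, 0.2], [-0.9, 0.2]]
E 0.05 [ 0.4273  0.2191 -0.0537] -3.1 [[-0.6, -0.6], [0.9, -0.7], [-0.1, -0.2], [-1.0, 0.9], [0.8, -0.4], [-0.9, -0.6]]
E 0.07 [ 0.4283  0.2191 -0.0398] -2.3 [[0.0, -5.8], [1.8, -6.1], [-0.4, 0.1], [-1.2, 1.1], [0.5, -0.3], [-2.2, -1.8]]
```

Call:
move_arm:
  motion:
    - [[-0.196, -0.726, 0.1, 0, 0, 0.25, 0.08], [-0.196, -0.726, 0.1, 0, 0, 0.25, 0.08], [-0.196, -0.726, 0.1, 0, 0, 0.25, 0.08], [-0.196, -0.726, 0.1, 0, 0, 0.25, 0.08], [-0.196, -0.726, 0.1, 0, 0, 0.25, 0.08], [-0.196, -0.726, 0.1, 0, 0, 0.25, 0.08], [-0.196, -0.726, 0.1, 0, 0, 0.25, 0.08], [-0.196, -0.726, 0.1, 0, 0, 0.25, 0.08]]

```text
time: 7.6
position: [0.4457, 0.293, 0.1647]
tcp_rot: [[0.981, -0.195, 0.001], [-0.195, -0.981, -0.001], [0.001, 0.001, -1.0]]
ft_force: [0.1, -0.2, -1.6]
width: 0.0506
grasp_force: 0.0
```

Run:
```python
from go import *
cv2.imwrite("pics/scene2.png",imaging.read_camera("scene"))
print([([round(float(x)) for x in d["rect"]],round(float(d["score"]),2)) for d in recognise("scene","stamp_a")][:6])
plan((.4463,.2977,.026,79))
```

```text
[([392, 289, 412, 318], 0.85), ([393, 390, 417, 427], 0.82), ([402, 316, 427, 350], 0.66), ([366, 353, 389, 385], 0.61), ([346, 324, 368, 359], 0.59)]
t 7.7 pos [0.4461 0.2922 0.165 ] yawY -101.4 w 0.0513 F [ 0.8 -0.4 -0.1] J6 2.14
(0.4463, 0.2977, 0.026, 79) -> [-0.0021, -0.0109, 0.2779] rz -0.008
```

Call:
move_arm:
  motion:
    - [[-0.002, -0.011, 0.1, 0, 0, 0, 0.08], [-0.002, -0.011, 0.2, 0, 0, 0, 0.08], [-0.002, -0.011, 0.278, 0, 0, 0, 0.08], [-0.002, -0.011, 0.278, 0, 0, 0, 0.08], [-0.002, -0.011, 0.278, 0, 0, 0, -0.6], [-0.002, -0.011, 0.278, 0, 0, 0, -0.6], [-0.002, -0.011, 0.278, 0, 0, 0, -0.6], [-0.002, -0.011, 0.278, 0, 0, 0, -0.6]]

```text
time: 8.7
position: [0.4466, 0.2996, 0.0277]
tcp_rot: [[0.981, -0.195, 0.003], [-0.195, -0.981, 0.001], [0.003, -0.001, -1.0]]
ft_force: [-0.7, -2.2, 7.0]
width: 0.0279
grasp_force: 29.9
```

```bash
python3 go.py .4463,.2977,.15,90 .523,-.14,.15,90
```

```text
t 8.7 pos [0.4466 0.2996 0.0277] yawY -101.2 w 0.0279 F [-0.7 -2.2  7. ] J6 2.15
(0.4463, 0.2977, 0.15, 90.0) -> [0.0009, 0.0036, -0.2446] rz -0.249
(0.523, -0.14, 0.15, 90.0) -> [0.3217, 0.8324, -0.2447] rz -0.249
```

Call:
move_arm:
  motion:
    - [[0, 0, -0.12, 0, 0, 0, -0.6], [0, 0, -0.24, 0, 0, 0, -0.6], [0.322, 0.832, -0.25, 0, 0, -0.249, -0.6], [0.322, 0.832, -0.25, 0, 0, -0.249, -0.6], [0.322, 0.832, -0.25, 0, 0, -0.249, -0.6], [0.322, 0.832, -0.25, 0, 0, -0.249, -0.6], [0.322, 0.832, -0.25, 0, 0, -0.249, -0.6], [0.322, 0.832, -0.25, 0, 0, -0.249, -0.6]]

```text
time: 9.7
position: [0.5087, -0.0656, 0.1504]
tcp_rot: [[1.0, -0.001, 0.001], [-0.001, -1.0, -0.0], [0.001, 0.0, -1.0]]
ft_force: [-0.1, -0.0, -0.7]
width: 0.028
grasp_force: 3.0
```

```bash
python3 go.py .523,-.14,.034,90
```

```text
t 9.7 pos [ 0.5087 -0.0656  0.1504] yawY -90.0 w 0.028 F [-0.1 -0.  -0.7] J6 1.22
(0.523, -0.14, 0.034, 90.0) -> [0.0284, 0.1488, 0.2328] rz -0.001
```

Call:
move_arm:
  motion:
    - [[0, 0, 0, 0, 0, 0, -0.6], [0.014, 0.06, 0, 0, 0, 0, -0.6], [0.028, 0.12, 0, 0, 0, 0, -0.6], [0.028, 0.149, 0, 0, 0, 0, -0.6], [0.028, 0.149, 0, 0, 0, 0, -0.6], [0.028, 0.149, 0.06, 0, 0, 0, -0.6], [0.028, 0.149, 0.12, 0, 0, 0, -0.6], [0.028, 0.149, 0.12, 0, 0, 0, -0.6]]

```text
time: 10.7
position: [0.5204, -0.1359, 0.0875]
tcp_rot: [[1.0, 0.001, -0.005], [0.001, -1.0, 0.003], [-0.005, -0.003, -1.0]]
ft_force: [0.4, -0.4, -0.9]
width: 0.0279
grasp_force: 29.9
```

```bash
python3 go.py .523,-.14,.034,90
```

```text
t 10.7 pos [ 0.5204 -0.1359  0.0875] yawY -90.0 w 0.0279 F [ 0.4 -0.4 -0.9] J6 1.1
(0.523, -0.14, 0.034, 90.0) -> [0.0058, 0.0086, 0.1068] rz 0.001
```

Call:
move_arm:
  motion:
    - [[0.005, 0.006, 0.05, 0, 0, 0, -0.6], [0.005, 0.006, 0.09, 0, 0, 0, -0.6], [0.005, 0.006, 0.106, 0, 0, 0, -0.6], [0.005, 0.006, 0.106, 0, 0, 0, -0.6], [0.005, 0.006, 0.106, 0, 0, 0, 0], [0.005, 0.006, 0.106, 0, 0, 0, 0], [0.005, 0.006, 0.02, 0, 0, 0, 0], [0.005, 0.006, -0.1, 0, 0, 0, 0]]

```text
time: 11.7
position: [0.5238, -0.1406, 0.1399]
tcp_rot: [[1.0, -0.001, -0.003], [-0.001, -1.0, 0.002], [-0.003, -0.002, -1.0]]
ft_force: [1.5, -0.4, 1.0]
width: 0.047
grasp_force: 0.0
```

Run:
```python
from go import *
cv2.imwrite("pics/scene3.png",imaging.read_camera("scene"))
print([([round(float(x)) for x in d["rect"]],round(float(d["score"]),2)) for d in recognise("scene","stamp_a")][:6])
plan((.4273,.2191,.16,87),(.4273,.2191,.012,87))
```

```text
[([392, 288, 415, 318], 0.93), ([394, 390, 416, 428], 0.89), ([345, 330, 369, 359], 0.87), ([272, 197, 288, 232], 0.86), ([367, 354, 388, 386], 0.84)]
t 11.8 pos [ 0.5297 -0.1434  0.148 ] yawY -90.0 w 0.0471 F [ 1.1 -1.4  0.5] J6 1.1
(0.4273, 0.2191, 0.16, 87) -> [-0.2049, -0.7247, -0.0315] rz 0.066
(0.4273, 0.2191, 0.012, 87) -> [-0.2087, -0.7266, 0.2645] rz 0.066
```

Call:
move_arm:
  motion:
    - [[-0.1, -0.2, -0.05, 0, 0, 0, 0], [-0.205, -0.725, -0.03, 0, 0, 0.066, 0], [-0.205, -0.725, -0.03, 0, 0, 0.066, 0], [-0.205, -0.725, -0.03, 0, 0, 0.066, 0], [-0.205, -0.725, -0.03, 0, 0, 0.066, 0], [-0.205, -0.725, -0.03, 0, 0, 0.066, 0], [-0.205, -0.725, -0.03, 0, 0, 0.066, 0], [-0.205, -0.725, -0.03, 0, 0, 0.066, 0]]

```text
time: 12.8
position: [0.4227, 0.2214, 0.1547]
tcp_rot: [[0.999, -0.052, 0.0], [-0.052, -0.999, -0.0], [0.0, 0.0, -1.0]]
ft_force: [1.0, 0.3, -0.0]
width: 0.0469
grasp_force: 0.0
```

Run:
```python
from go import *
im=imaging.read_camera("scene")
print([([round(float(x)) for x in d["rect"]],round(float(d["score"]),2)) for d in recognise("scene","stamp_a")][:6])
plan((.4273,.2191,.012,87))
```

```text
[([392, 391, 415, 428], 0.91), ([366, 353, 388, 387], 0.84), ([348, 326, 368, 359], 0.8), ([275, 197, 291, 232], 0.64), ([393, 290, 412, 318], 0.62)]
t 12.9 pos [0.4232 0.2203 0.1547] yawY -93.1 w 0.0472 F [-0.3  0.5 -0.6] J6 1.87
(0.4273, 0.2191, 0.012, 87) -> [0.0083, 0.0019, 0.2855] rz -0.002
```

Call:
move_arm:
  motion:
    - [[0.008, 0.002, 0.1, 0, 0, 0, 0.04], [0.008, 0.002, 0.2, 0, 0, 0, 0.04], [0.008, 0.002, 0.28, 0, 0, 0, 0.04], [0.008, 0.002, 0.28, 0, 0, 0, 0.04], [0.008, 0.002, 0.28, 0, 0, 0, -0.6], [0.008, 0.002, 0.28, 0, 0, 0, -0.6], [0.008, 0.002, 0.28, 0, 0, 0, -0.6], [0.008, 0.002, 0.28, 0, 0, 0, -0.6]]

```text
time: 13.9
position: [0.4284, 0.2204, 0.0168]
tcp_rot: [[0.999, -0.052, 0.004], [-0.052, -0.999, 0.0], [0.004, -0.0, -1.0]]
ft_force: [-0.4, -2.9, 6.3]
width: 0.0283
grasp_force: 29.3
```

```bash
python3 go.py .583,-.14,.16,90
```

```text
t 13.9 pos [0.4284 0.2204 0.0168] yawY -93.0 w 0.0283 F [-0.4 -2.9  6.3] J6 1.86
(0.583, -0.14, 0.16, 90.0) -> [0.3472, 0.7036, -0.2854] rz -0.066
```

Call:
move_arm:
  motion:
    - [[0, 0, -0.12, 0, 0, 0, -0.6], [0, 0, -0.24, 0, 0, 0, -0.6], [0.347, 0.703, -0.285, 0, 0, -0.066, -0.6], [0.347, 0.703, -0.285, 0, 0, -0.066, -0.6], [0.347, 0.703, -0.285, 0, 0, -0.066, -0.6], [0.347, 0.703, -0.285, 0, 0, -0.066, -0.6], [0.347, 0.703, -0.285, 0, 0, -0.066, -0.6], [0.347, 0.703, -0.285, 0, 0, -0.066, -0.6]]

```text
time: 14.9
position: [0.5753, -0.1257, 0.1571]
tcp_rot: [[1.0, -0.001, 0.001], [-0.001, -1.0, -0.0], [0.001, 0.0, -1.0]]
ft_force: [0.7, -0.3, -0.1]
width: 0.0279
grasp_force: 29.3
```

```bash
python3 go.py .583,-.14,.024,90
```

```text
t 14.9 pos [ 0.5753 -0.1257  0.1571] yawY -90.0 w 0.0279 F [ 0.7 -0.3 -0.1] J6 1.16
(0.583, -0.14, 0.024, 90.0) -> [0.0152, 0.0286, 0.2662] rz -0.001
```

Call:
move_arm:
  motion:
    - [[0.013, 0.026, 0.04, 0, 0, 0, -0.6], [0.013, 0.026, 0.1, 0, 0, 0, -0.6], [0.013, 0.026, 0.17, 0, 0, 0, -0.6], [0.013, 0.026, 0.22, 0, 0, 0, -0.6], [0.013, 0.026, 0.264, 0, 0, 0, -0.6], [0.013, 0.026, 0.264, 0, 0, 0, -0.6], [0.013, 0.026, 0.264, 0, 0, 0, 0], [0.013, 0.026, 0.264, 0, 0, 0, 0]]

```text
time: 15.9
position: [0.5816, -0.1369, 0.0253]
tcp_rot: [[1.0, -0.001, 0.001], [-0.001, -1.0, -0.001], [0.001, 0.001, -1.0]]
ft_force: [-0.1, -0.2, -0.2]
width: 0.0443
grasp_force: 0.0
```

```bash
python3 go.py .583,-.14,.2,90 .5877,.2771,.19,89.1
```

```text
t 15.9 pos [ 0.5816 -0.1369  0.0253] yawY -90.0 w 0.0443 F [-0.1 -0.2 -0.2] J6 1.15
(0.583, -0.14, 0.2, 90.0) -> [0.0032, 0.0064, -0.3493] rz -0.001
(0.5877, 0.2771, 0.19, 89.1) -> [0.0122, -0.8278, -0.3299] rz 0.019
```

Call:
move_arm:
  motion:
    - [[0, 0, -0.125, 0, 0, 0, 0], [0, 0, -0.25, 0, 0, 0, 0], [0, -0.1, -0.36, 0, 0, 0.019, 0.06], [0, -0.22, -0.38, 0, 0, 0.019, 0.06], [0.01, -0.828, -0.38, 0, 0, 0.019, 0.06], [0.01, -0.828, -0.38, 0, 0, 0.019, 0.06], [0.01, -0.828, -0.38, 0, 0, 0.019, 0.06], [0.01, -0.828, -0.38, 0, 0, 0.019, 0.06]]

```text
time: 16.9
position: [0.5852, 0.2176, 0.2149]
tcp_rot: [[1.0, -0.016, 0.001], [-0.016, -1.0, 0.0], [0.001, -0.0, -1.0]]
ft_force: [1.1, -0.4, 0.6]
width: 0.0501
grasp_force: 0.0
```

```bash
python3 go.py .5877,.2771,.082,89.1
```

```text
t 16.9 pos [0.5852 0.2176 0.2149] yawY -90.9 w 0.0501 F [ 1.1 -0.4  0.6] J6 1.76
(0.5877, 0.2771, 0.082, 89.1) -> [0.0028, -0.119, 0.2658] rz 0.0
```

Call:
move_arm:
  motion:
    - [[0.004, -0.117, 0, 0, 0, 0, 0.06], [0.004, -0.117, 0, 0, 0, 0, 0.06], [0.004, -0.117, 0, 0, 0, 0, 0.06], [0.004, -0.117, 0, 0, 0, 0, 0.06]]

```text
time: 17.4
position: [0.5885, 0.2726, 0.2141]
tcp_rot: [[1.0, -0.017, 0.0], [-0.017, -1.0, -0.0], [0.0, 0.0, -1.0]]
ft_force: [-0.1, -0.9, -0.5]
width: 0.0499
grasp_force: 0.0
```

Run:
```python
from go import *
s=cv2.cvtColor
im=imaging.read_camera("scene"); cv2.imwrite("pics/c6.png",crop(im,300,250,440,400,4))
plan((.5877,.2771,.082,89.1))
```

```text
t 17.45 pos [0.5885 0.2725 0.2141] yawY -91.0 w 0.0497 F [ 0.7 -0.6  1.4] J6 1.85
(0.5877, 0.2771, 0.082, 89.1) -> [-0.0019, -0.0091, 0.2643] rz -0.002
```

View pics/c6.png

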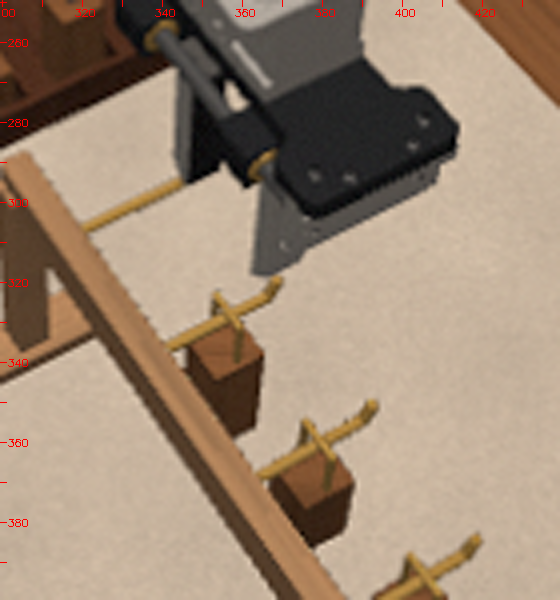

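Call:
move_arm:
  motion:
    - [[-0.002, -0.009, 0.06, 0, 0, 0, 0.06], [-0.002, -0.009, 0.15, 0, 0, 0, 0.06], [-0.002, -0.009, 0.23, 0, 0, 0, 0.06], [-0.002, -0.009, 0.264, 0, 0, 0, 0.06], [-0.002, -0.009, 0.264, 0, 0, 0, 0.06], [-0.002, -0.009, 0.264, 0, 0, 0, -0.6], [-0.002, -0.009, 0.264, 0, 0, 0, -0.6], [-0.002, -0.009, 0.264, 0, 0, 0, -0.6]]

```text
time: 18.45
position: [0.5882, 0.2787, 0.0834]
tcp_rot: [[1.0, -0.016, 0.002], [-0.016, -1.0, 0.001], [0.002, -0.001, -1.0]]
ft_force: [-0.4, 0.2, 2.1]
width: 0.0278
grasp_force: 30.0
```

Call:
move_arm:
  motion:
    - [[0, 0, -0.015, 0, 0, 0, -0.6], [0, 0, -0.03, 0, 0, 0, -0.6], [-0.03, 0, -0.03, 0, 0, 0, -0.6], [-0.07, 0, -0.03, 0, 0, 0, -0.6], [-0.11, 0, -0.03, 0, 0, 0, -0.6], [-0.14, 0, -0.03, 0, 0, 0, -0.6], [-0.14, 0, -0.03, 0, 0, 0, -0.6], [-0.14, 0.02, -0.12, 0, 0, 0, -0.6]]

```text
time: 19.45
position: [0.5145, 0.2689, 0.1387]
tcp_rot: [[1.0, -0.015, -0.008], [-0.015, -1.0, -0.002], [-0.008, 0.002, -1.0]]
ft_force: [0.2, 0.1, 0.0]
width: 0.0276
grasp_force: 30.0
```

```bash
python3 go.py .523,-.06,.2,90
```

```text
t 19.45 pos [0.5145 0.2689 0.1387] yawY -90.8 w 0.0276 F [0.2 0.1 0. ] J6 1.87
(0.523, -0.06, 0.2, 90.0) -> [0.0258, 0.6577, -0.1213] rz -0.019
```

Call:
move_arm:
  motion:
    - [[0.012, 0.06, -0.08, 0, 0, 0, -0.6], [0.012, 0.658, -0.12, 0, 0, -0.02, -0.6], [0.012, 0.658, -0.12, 0, 0, -0.02, -0.6], [0.012, 0.658, -0.12, 0, 0, -0.02, -0.6], [0.012, 0.658, -0.12, 0, 0, -0.02, -0.6], [0.012, 0.658, -0.12, 0, 0, -0.02, -0.6], [0.012, 0.658, -0.12, 0, 0, -0.02, -0.6], [0.012, 0.658, -0.12, 0, 0, -0.02, -0.6]]

```text
time: 20.45
position: [0.5182, -0.0593, 0.2019]
tcp_rot: [[1.0, -0.0, 0.0], [-0.0, -1.0, 0.0], [0.0, -0.0, -1.0]]
ft_force: [0.4, 0.2, -1.0]
width: 0.0278
grasp_force: 30.0
```

```bash
python3 go.py .523,-.06,.038,90
```

```text
t 20.45 pos [ 0.5182 -0.0593  0.2019] yawY -90.0 w 0.0278 F [ 0.4  0.2 -1. ] J6 1.24
(0.523, -0.06, 0.038, 90.0) -> [0.0095, 0.0014, 0.3278] rz -0.0
```

Call:
move_arm:
  motion:
    - [[0.009, 0.001, 0.1, 0, 0, 0, -0.6], [0.009, 0.001, 0.2, 0, 0, 0, -0.6], [0.009, 0.001, 0.28, 0, 0, 0, -0.6], [0.009, 0.001, 0.325, 0, 0, 0, -0.6], [0.009, 0.001, 0.325, 0, 0, 0, -0.6], [0.009, 0.001, 0.325, 0, 0, 0, -0.6], [0.009, 0.001, 0.325, 0, 0, 0, 0], [0.009, 0.001, 0.325, 0, 0, 0, 0]]

```text
time: 21.45
position: [0.523, -0.06, 0.04]
tcp_rot: [[1.0, 0.0, 0.001], [0.0, -1.0, -0.0], [0.001, 0.0, -1.0]]
ft_force: [0.8, 0.5, 0.0]
width: 0.0442
grasp_force: 0.0
```

```bash
python3 go.py .5889,.3521,.215,89.1
```

```text
t 21.45 pos [ 0.523 -0.06   0.04 ] yawY -90.0 w 0.0442 F [0.8 0.5 0. ] J6 1.24
(0.5889, 0.3521, 0.215, 89.1) -> [0.1326, -0.8239, -0.3502] rz 0.021
```

Call:
move_arm:
  motion:
    - [[0, 0, -0.125, 0, 0, 0, 0.02], [0, 0, -0.25, 0, 0, 0, 0.02], [0.02, -0.1, -0.35, 0, 0, 0.02, 0.06], [0.13, -0.824, -0.36, 0, 0, 0.02, 0.06], [0.13, -0.824, -0.36, 0, 0, 0.02, 0.06], [0.13, -0.824, -0.36, 0, 0, 0.02, 0.06], [0.13, -0.824, -0.36, 0, 0, 0.02, 0.06], [0.13, -0.824, -0.36, 0, 0, 0.02, 0.06]]

```text
time: 22.45
position: [0.5785, 0.2946, 0.2181]
tcp_rot: [[1.0, -0.016, 0.001], [-0.016, -1.0, 0.0], [0.001, -0.0, -1.0]]
ft_force: [0.9, 0.2, -0.1]
width: 0.0501
grasp_force: 0.0
```

```bash
python3 go.py .5889,.3521,.215,89.1
```

```text
t 22.45 pos [0.5785 0.2946 0.2181] yawY -90.9 w 0.0501 F [ 0.9  0.2 -0.1] J6 1.88
(0.5889, 0.3521, 0.215, 89.1) -> [0.019, -0.1153, 0.0063] rz 0.0
```

Call:
move_arm:
  motion:
    - [[0.02, -0.119, 0.006, 0, 0, 0, 0.06], [0.02, -0.119, 0.006, 0, 0, 0, 0.06], [0.02, -0.119, 0.006, 0, 0, 0, 0.06], [0.02, -0.119, 0.006, 0, 0, 0, 0.06], [0.02, -0.119, 0.1, 0, 0, 0, 0.06], [0.02, -0.119, 0.2, 0, 0, 0, 0.06], [0.02, -0.119, 0.272, 0, 0, 0, 0.06], [0.02, -0.119, 0.272, 0, 0, 0, 0.06]]

```text
time: 23.45
position: [0.5872, 0.3496, 0.0784]
tcp_rot: [[1.0, -0.017, -0.006], [-0.017, -1.0, -0.003], [-0.006, 0.003, -1.0]]
ft_force: [-0.2, 0.3, 0.2]
width: 0.0497
grasp_force: 0.0
```

Call:
move_arm:
  motion:
    - [[0, -0.004, 0, 0, 0, 0, 0.06], [0, -0.004, 0, 0, 0, 0, -0.6], [0, -0.004, 0, 0, 0, 0, -0.6], [0, -0.004, 0, 0, 0, 0, -0.6], [0, -0.004, 0, 0, 0, 0, -0.6], [0, -0.004, -0.015, 0, 0, 0, -0.6], [0, -0.004, -0.03, 0, 0, 0, -0.6], [0, -0.004, -0.03, 0, 0, 0, -0.6]]

```text
time: 24.45
position: [0.5899, 0.3541, 0.0976]
tcp_rot: [[1.0, -0.016, 0.001], [-0.016, -1.0, 0.001], [0.001, -0.001, -1.0]]
ft_force: [-0.0, -0.1, -0.3]
width: 0.0276
grasp_force: 30.0
```

Call:
move_arm:
  motion:
    - [[-0.03, 0, 0, 0, 0, 0, -0.6], [-0.07, 0, 0, 0, 0, 0, -0.6], [-0.11, 0, 0, 0, 0, 0, -0.6], [-0.14, 0, 0, 0, 0, 0, -0.6], [-0.14, 0, 0, 0, 0, 0, -0.6], [-0.14, 0, -0.1, 0, 0, 0, -0.6], [-0.14, 0, -0.2, 0, 0, 0, -0.6], [-0.14, 0.1, -0.22, 0, 0, 0, -0.6]]

```text
time: 25.45
position: [0.5214, 0.3069, 0.2118]
tcp_rot: [[1.0, -0.012, 0.009], [-0.012, -1.0, 0.003], [0.009, -0.003, -1.0]]
ft_force: [0.3, -1.7, -0.6]
width: 0.0278
grasp_force: 30.0
```

```bash
python3 go.py .583,-.06,.21,90
```

```text
t 25.45 pos [0.5214 0.3069 0.2118] yawY -90.7 w 0.0278 F [ 0.3 -1.7 -0.6] J6 1.93
(0.583, -0.06, 0.21, 90.0) -> [0.1321, 0.7322, 0.0023] rz -0.015
```

Call:
move_arm:
  motion:
    - [[0.13, 0.732, 0, 0, 0, -0.02, -0.6], [0.13, 0.732, 0, 0, 0, -0.02, -0.6], [0.13, 0.732, 0, 0, 0, -0.02, -0.6], [0.13, 0.732, 0, 0, 0, -0.02, -0.6], [0.13, 0.732, 0, 0, 0, -0.02, -0.6], [0.13, 0.732, 0, 0, 0, -0.02, -0.6], [0.13, 0.732, 0, 0, 0, -0.02, -0.6], [0.13, 0.732, 0, 0, 0, -0.02, -0.6]]

```text
time: 26.45
position: [0.5779, -0.0618, 0.2065]
tcp_rot: [[1.0, -0.0, -0.0], [-0.0, -1.0, 0.0], [-0.0, -0.0, -1.0]]
ft_force: [-0.2, -0.6, -0.5]
width: 0.0277
grasp_force: 30.0
```

```bash
python3 go.py .583,-.06,.019,90
```

```text
t 26.45 pos [ 0.5779 -0.0618  0.2065] yawY -90.0 w 0.0277 F [-0.2 -0.6 -0.5] J6 1.27
(0.583, -0.06, 0.019, 90.0) -> [0.0102, -0.0034, 0.375] rz -0.0
```

Call:
move_arm:
  motion:
    - [[0.01, -0.003, 0.1, 0, 0, 0, -0.6], [0.01, -0.003, 0.2, 0, 0, 0, -0.6], [0.01, -0.003, 0.29, 0, 0, 0, -0.6], [0.01, -0.003, 0.35, 0, 0, 0, -0.6], [0.01, -0.003, 0.373, 0, 0, 0, -0.6], [0.01, -0.003, 0.373, 0, 0, 0, -0.6], [0.01, -0.003, 0.373, 0, 0, 0, 0], [0.01, -0.003, 0.373, 0, 0, 0, 0]]

```text
time: 27.45
position: [0.5841, -0.0608, 0.0217]
tcp_rot: [[1.0, 0.0, 0.003], [0.0, -1.0, -0.001], [0.003, 0.001, -1.0]]
ft_force: [0.2, -0.6, 0.1]
width: 0.0437
grasp_force: 0.0
```

```bash
python3 go.py .59,.4271,.215,89.1
```

```text
t 27.45 pos [ 0.5841 -0.0608  0.0217] yawY -90.0 w 0.0437 F [ 0.2 -0.6  0.1] J6 1.27
(0.59, 0.4271, 0.215, 89.1) -> [0.0131, -0.9754, -0.3873] rz 0.02
```

Call:
move_arm:
  motion:
    - [[0, 0, -0.125, 0, 0, 0, 0.02], [0, 0, -0.25, 0, 0, 0, 0.02], [0, -0.1, -0.37, 0, 0, 0.02, 0.06], [0.01, -0.975, -0.39, 0, 0, 0.02, 0.06], [0.01, -0.975, -0.39, 0, 0, 0.02, 0.06], [0.01, -0.975, -0.39, 0, 0, 0.02, 0.06], [0.01, -0.975, -0.39, 0, 0, 0.02, 0.06], [0.01, -0.975, -0.39, 0, 0, 0.02, 0.06]]

```text
time: 28.45
position: [0.5864, 0.2937, 0.2098]
tcp_rot: [[1.0, -0.016, 0.002], [-0.016, -1.0, 0.001], [0.002, -0.001, -1.0]]
ft_force: [0.6, 0.1, 0.7]
width: 0.0495
grasp_force: 0.0
```

```bash
python3 go.py .59,.4271,.215,89.1
```

```text
t 28.45 pos [0.5864 0.2937 0.2098] yawY -90.9 w 0.0495 F [0.6 0.1 0.7] J6 1.88
(0.59, 0.4271, 0.215, 89.1) -> [0.003, -0.2669, -0.0102] rz -0.0
```

Call:
move_arm:
  motion:
    - [[0.005, -0.271, -0.01, 0, 0, 0, 0.06], [0.005, -0.271, -0.01, 0, 0, 0, 0.06], [0.005, -0.271, -0.01, 0, 0, 0, 0.06], [0.005, -0.271, -0.01, 0, 0, 0, 0.06], [0.005, -0.271, 0.06, 0, 0, 0, 0.06], [0.005, -0.271, 0.15, 0, 0, 0, 0.06], [0.005, -0.271, 0.22, 0, 0, 0, 0.06], [0.005, -0.271, 0.22, 0, 0, 0, 0.06]]

```text
time: 29.45
position: [0.5893, 0.424, 0.095]
tcp_rot: [[1.0, -0.018, -0.006], [-0.018, -1.0, -0.003], [-0.006, 0.004, -1.0]]
ft_force: [-0.1, -0.2, 0.6]
width: 0.0501
grasp_force: 0.0
```

Call:
move_arm:
  motion:
    - [[0, -0.006, 0.024, 0, 0, 0, 0.06], [0, -0.006, 0.024, 0, 0, 0, 0.06], [0, -0.006, 0.024, 0, 0, 0, -0.6], [0, -0.006, 0.024, 0, 0, 0, -0.6], [0, -0.006, 0.024, 0, 0, 0, -0.6], [0, -0.006, 0.024, 0, 0, 0, -0.6], [0, -0.006, 0.009, 0, 0, 0, -0.6], [0, -0.006, -0.006, 0, 0, 0, -0.6]]

```text
time: 30.45
position: [0.5909, 0.43, 0.1017]
tcp_rot: [[1.0, -0.016, -0.0], [-0.016, -1.0, -0.0], [-0.0, 0.0, -1.0]]
ft_force: [0.5, -0.7, -0.6]
width: 0.0279
grasp_force: 30.0
```

Call:
move_arm:
  motion:
    - [[-0.03, 0, 0, 0, 0, 0, -0.6], [-0.07, 0, 0, 0, 0, 0, -0.6], [-0.11, 0, 0, 0, 0, 0, -0.6], [-0.14, 0, 0, 0, 0, 0, -0.6], [-0.16, 0, -0.02, 0, 0, 0, -0.6], [-0.18, 0, -0.12, 0, 0, 0, -0.6], [-0.2, 0.05, -0.22, 0, 0, 0, -0.6], [-0.24, 0.15, -0.24, 0, 0, 0, -0.6]]

```text
time: 31.45
position: [0.472, 0.3581, 0.2275]
tcp_rot: [[1.0, -0.014, 0.009], [-0.014, -1.0, 0.004], [0.009, -0.005, -1.0]]
ft_force: [0.9, -1.0, -0.3]
width: 0.0278
grasp_force: 30.0
```

```bash
python3 go.py .463,-.1,.22,90
```

```text
t 31.45 pos [0.472  0.3581 0.2275] yawY -90.8 w 0.0278 F [ 0.9 -1.  -0.3] J6 2.04
(0.463, -0.1, 0.22, 90.0) -> [-0.0053, 0.9163, 0.0107] rz -0.018
```

Call:
move_arm:
  motion:
    - [[-0.005, 0.916, 0.01, 0, 0, -0.018, -0.6], [-0.005, 0.916, 0.01, 0, 0, -0.018, -0.6], [-0.005, 0.916, 0.01, 0, 0, -0.018, -0.6], [-0.005, 0.916, 0.01, 0, 0, -0.018, -0.6], [-0.005, 0.916, 0.01, 0, 0, -0.018, -0.6], [-0.005, 0.916, 0.01, 0, 0, -0.018, -0.6], [-0.005, 0.916, 0.01, 0, 0, -0.018, -0.6], [-0.005, 0.916, 0.01, 0, 0, -0.018, -0.6]]

```text
time: 32.45
position: [0.46, -0.1041, 0.2175]
tcp_rot: [[1.0, -0.006, 0.002], [-0.006, -1.0, -0.001], [0.002, 0.001, -1.0]]
ft_force: [0.4, 0.3, -1.2]
width: 0.028
grasp_force: 30.0
```

```bash
python3 go.py .463,-.1,.064,90
```

```text
t 32.45 pos [ 0.46   -0.1041  0.2175] yawY -90.3 w 0.028 F [ 0.4  0.3 -1.2] J6 1.11
(0.463, -0.1, 0.064, 90.0) -> [0.0055, -0.0085, 0.3069] rz -0.007
```

Call:
move_arm:
  motion:
    - [[0.005, -0.005, 0.1, 0, 0, -0.007, -0.6], [0.005, -0.005, 0.19, 0, 0, -0.007, -0.6], [0.005, -0.005, 0.26, 0, 0, -0.007, -0.6], [0.005, -0.005, 0.3, 0, 0, -0.007, -0.6], [0.005, -0.005, 0.31, 0, 0, -0.007, -0.6], [0.005, -0.005, 0.31, 0, 0, -0.007, -0.6], [0.005, -0.005, 0.31, 0, 0, -0.007, -0.6]]

```text
time: 33.33
position: [0.4636, -0.0989, 0.0626]
tcp_rot: [[1.0, 0.004, 0.002], [0.004, -1.0, -0.001], [0.002, 0.001, -1.0]]
ft_force: [0.9, -0.2, -0.2]
width: 0.0277
grasp_force: 30.0
```

Call:
move_arm:
  motion:
    - [[0, 0, 0.006, 0, 0, 0, -0.6], [0, 0, 0.006, 0, 0, 0, -0.3], [0, 0, 0.006, 0, 0, 0, 0], [0, 0, 0.006, 0, 0, 0, 0], [0, 0, -0.1, 0, 0, 0, 0], [0, 0, -0.22, 0, 0, 0, 0], [0, -0.1, -0.34, 0, 0, 0, 0], [0, -0.22, -0.4, 0, 0, 0, 0]]

```text
time: 34.33
position: [0.463, -0.0046, 0.2544]
tcp_rot: [[1.0, 0.001, 0.004], [0.001, -1.0, -0.001], [0.004, 0.001, -1.0]]
ft_force: [0.8, 0.1, -0.1]
width: 0.047
grasp_force: 0.0
```

Call:
move_arm:
  motion:
    - [[-0.1, -0.3, 0, 0, 0, 0, -0.06], [-0.1, -0.3, 0, 0, 0, 0, -0.06], [-0.1, -0.3, 0, 0, 0, 0, -0.06], [-0.1, -0.3, 0, 0, 0, 0, -0.06]]

```text
time: 34.83
position: [0.4109, 0.1463, 0.2514]
tcp_rot: [[1.0, 0.008, -0.0], [0.008, -1.0, -0.0], [-0.0, 0.0, -1.0]]
ft_force: [0.1, -0.9, -0.4]
width: 0.0442
grasp_force: 0.0
```

```bash
python3 - <<'E'
from h import *
im={}
for n in ("scene","top"):
    im[n]=imaging.read_camera(n); cv2.imwrite(f"pics/{n}5.png",im[n])
a=crop(im["scene"],240,180,360,300,3.3);b=crop(im["top"],308,182,412,262,3.8);c=crop(im["top"],425,175,515,265,2.6);d=crop(im["scene"],205,140,285,210,4)
e=crop(im["scene"],270,280,440,440,1.4,20)
o=np.zeros((600,800,3),np.uint8)
for i,x,y in((a,0,0),(b,400,0),(c,400,305),(d,0,400-4),(e,640,305)):
    i=i[:600-y,:800-x]; o[y:y+i.shape[0],x:x+i.shape[1]]=i
cv2.imwrite("pics/c7.png",o)
E
python3 go.py
```

```text
t 34.92 pos [0.4118 0.1446 0.2515] yawY -89.8 w 0.0439 F [-1.1 -1.  -0.3] J6 1.64
```

View pics/c7.png

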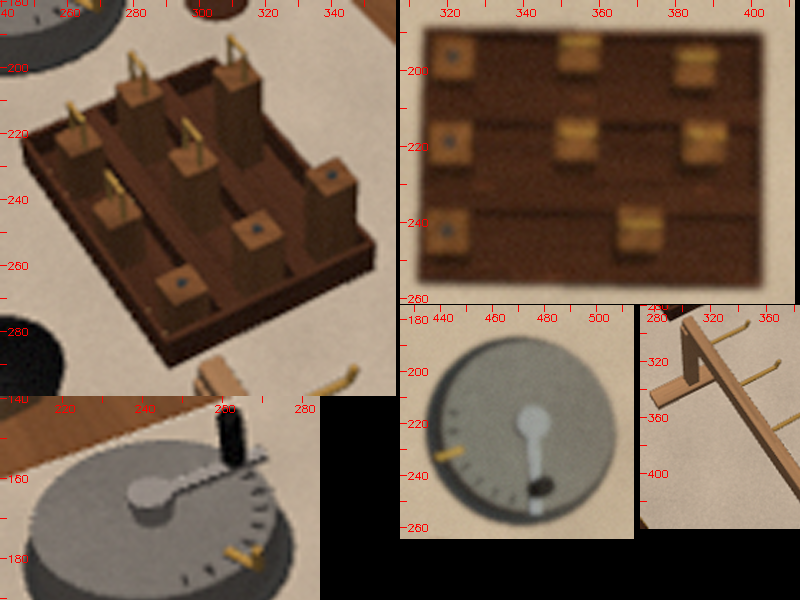

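Run:
```python
from fit import *
H=np.array([.534,-.3643])
for f,n,(x0,y0,x1,y1) in [("top5","top",(430,222,456,242)),("top1","top",(430,222,456,242)),("scene5","scene",(255,172,275,190)),("scene1","scene",(255,172,275,190))]:
    im=cv2.imread(f"pics/{f}.png"); hsv=cv2.cvtColor(im,cv2.COLOR_BGR2HSV)
    m=(hsv[...,0]>12)&(hsv[...,0]<28)&(hsv[...,1]>130)&(hsv[...,2]>110)
    ys,xs=np.where(m[y0:y1,x0:x1]); xs=xs+x0; ys=ys+y0
    c=np.array([xs.mean(),ys.mean()]); v=np.linalg.svd(np.c_[xs,ys]-c,full_matrices=False)[2][0]
    for z in(.045,.05,.058):
        p=unproj(n,[c],z)[0]; a=unproj(n,[c-4*v,c+4*v],z); d=p[:2]-H; dd=a[1]-a[0]
        print(f,len(xs),c.round(1),z,p.round(4),np.hypot(*d).round(4),np.degrees(np.arctan2(d[1],d[0])).round(1),"dir",(np.degrees(np.arctan2(dd[1],dd[0]))%180).round(1))
im=cv2.imread("pics/scene5.png"); a=crop(im,240,160,280,195,10,5)
b=crop(cv2.imread("pics/top5.png"),430,215,465,245,10,5)
o=np.zeros((350,760,3),np.uint8);o[:350,:400]=a;o[:300,405:755]=b;cv2.imwrite("pics/c8.png",o)
```

```text
top5 26 [442.7 232. ] 0.045 [ 0.5013 -0.2834  0.045 ] 0.0872 112.0 dir 110.3
top5 26 [442.7 232. ] 0.05 [ 0.5006 -0.2825  0.05  ] 0.0883 112.2 dir 110.3
top5 26 [442.7 232. ] 0.058 [ 0.4995 -0.2811  0.058 ] 0.0901 112.5 dir 110.3
top1 26 [442.7 232. ] 0.045 [ 0.5014 -0.2834  0.045 ] 0.0872 111.9 dir 111.9
top1 26 [442.7 232. ] 0.05 [ 0.5007 -0.2825  0.05  ] 0.0883 112.1 dir 111.9
top1 26 [442.7 232. ] 0.058 [ 0.4996 -0.2811  0.058 ] 0.09 112.4 dir 111.9
scene5 20 [265.4 179.4] 0.045 [ 0.501  -0.2845  0.045 ] 0.0864 112.5 dir 147.5
scene5 20 [265.4 179.4] 0.05 [ 0.5033 -0.2791  0.05  ] 0.0906 109.8 dir 147.5
scene5 20 [265.4 179.4] 0.058 [ 0.5069 -0.2706  0.058 ] 0.0976 106.1 dir 147.5
scene1 20 [265.4 179.4] 0.045 [ 0.501  -0.2845  0.045 ] 0.0864 112.5 dir 147.5
scene1 20 [265.4 179.4] 0.05 [ 0.5033 -0.2791  0.05  ] 0.0906 109.8 dir 147.5
scene1 20 [265.4 179.4] 0.058 [ 0.5069 -0.2706  0.058 ] 0.0976 106.1 dir 147.5
```

View pics/c8.png

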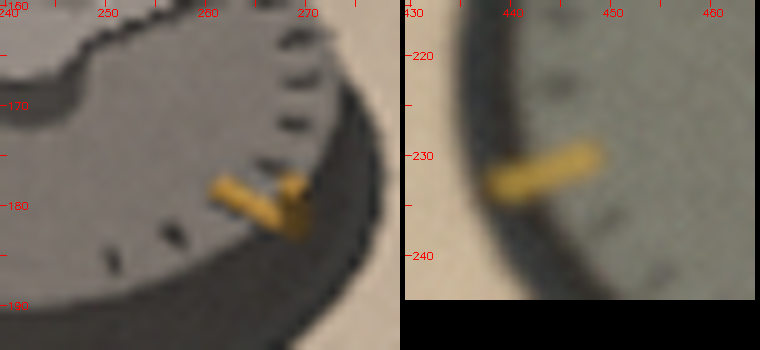

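Call:
move_arm:
  motion:
    - [[0.114, 1.0, 0.08, 0, 0, 0.622, -0.06], [0.114, 1.0, 0.08, 0, 0, 0.622, -0.06], [0.114, 1.0, 0.08, 0, 0, 0.622, -0.06], [0.114, 1.0, 0.08, 0, 0, 0.622, -0.06], [0.114, 1.0, 0.08, 0, 0, 0.622, -0.06], [0.114, 1.0, 0.08, 0, 0, 0.622, -0.06], [0.114, 1.0, 0.08, 0, 0, 0.622, -0.06], [0.114, 1.0, 0.08, 0, 0, 0.622, -0.06]]

```text
time: 35.92
position: [0.4689, -0.3541, 0.2115]
tcp_rot: [[0.883, -0.469, -0.0], [-0.469, -0.883, -0.0], [-0.0, 0.0, -1.0]]
ft_force: [0.7, 0.4, -0.1]
width: 0.0441
grasp_force: 0.0
```

```bash
python3 go.py .469,-.366,.12,62 .469,-.366,.069,62
```

```text
t 35.92 pos [ 0.4689 -0.3541  0.2115] yawY -117.9 w 0.0441 F [ 0.7  0.4 -0.1] J6 1.22
(0.469, -0.366, 0.12, 62.0) -> [0.0113, 0.0209, 0.1831] rz 0.001
(0.469, -0.366, 0.069, 62.0) -> [0.0114, 0.0209, 0.2851] rz 0.001
```

Call:
move_arm:
  motion:
    - [[0.011, 0.021, 0.06, 0, 0, 0, -0.06], [0.011, 0.021, 0.16, 0, 0, 0, -0.06], [0.011, 0.021, 0.25, 0, 0, 0, -0.06], [0.011, 0.021, 0.282, 0, 0, 0, -0.06], [0.011, 0.021, 0.282, 0, 0, 0, -0.06], [0.011, 0.021, 0.282, 0, 0, 0, -0.7], [0.011, 0.021, 0.282, 0, 0, 0, -0.7], [0.011, 0.021, 0.282, 0, 0, 0, -0.7]]

```text
time: 36.92
position: [0.47, -0.3632, 0.0725]
tcp_rot: [[0.885, -0.465, -0.001], [-0.465, -0.885, -0.003], [0.001, 0.003, -1.0]]
ft_force: [-4.8, -3.1, 3.5]
width: 0.0175
grasp_force: 9.5
```

```bash
python3 arc.py 174 164 154 144 134 124 117 113 112
```

```text
angle 179.0580954972285 0.06405380596516191
t 36.92 pos [ 0.47   -0.3632  0.0725] yawY -117.7 w 0.0175 F [-4.8 -3.1  3.5] J6 1.21
(np.float64(0.4693560768010623), np.float64(-0.35750564988760253), np.float64(0.0725166805877772)) -> [-0.0064, -0.0096, -0.0] rz 0
(np.float64(0.47151798976400927), np.float64(-0.34638357187189506), np.float64(0.0725166805877772)) -> [-0.0129, -0.0313, -0.0001] rz 0
(np.float64(0.47557838699055416), np.float64(-0.33580587545871), np.float64(0.0725166805877772)) -> [-0.0156, -0.0538, -0.0002] rz 0
(np.float64(0.48141389536562845), np.float64(-0.3260939586009892), np.float64(0.0725166805877772)) -> [-0.0143, -0.0764, -0.0003] rz 0
(np.float64(0.4888472059201652), np.float64(-0.3175429129779877), np.float64(0.0725166805877772)) -> [-0.009, -0.0985, -0.0003] rz 0
(np.float64(0.4976524612744015), np.float64(-0.3104125577839223), np.float64(0.0725166805877772)) -> [-0.0001, -0.1193, -0.0004] rz 0
(np.float64(0.5044906175169295), np.float64(-0.3063845759277561), np.float64(0.0725166805877772)) -> [0.0083, -0.1328, -0.0004] rz 0
(np.float64(0.5086024766481972), np.float64(-0.3044671845255914), np.float64(0.0725166805877772)) -> [0.0138, -0.14, -0.0004] rz 0
(np.float64(0.5096505714279658), np.float64(-0.30403304945315884), np.float64(0.0725166805877772)) -> [0.0152, -0.1418, -0.0004] rz 0
```

Call:
move_arm:
  motion:
    - [[-0.006, -0.01, 0, 0, 0, 0, -0.53], [-0.013, -0.031, 0, 0, 0, 0, -0.53], [-0.0156, -0.054, 0, 0, 0, 0, -0.53], [-0.0143, -0.076, 0, 0, 0, 0, -0.53], [-0.009, -0.0985, 0, 0, 0, 0, -0.53], [0, -0.119, 0, 0, 0, 0, -0.53], [0.0083, -0.133, 0, 0, 0, 0, -0.53], [0.0083, -0.133, 0, 0, 0, 0, -0.53]]

```text
time: 37.92
position: [0.506, -0.3043, 0.071]
tcp_rot: [[0.885, -0.465, 0.002], [-0.465, -0.885, 0.001], [0.001, -0.001, -1.0]]
ft_force: [0.6, 0.0, 0.6]
width: 0.022
grasp_force: 0.0
```

```bash
python3 arc.py 114 113 112
```

```text
angle 115.06660731393649 0.06619380226973552
t 37.92 pos [ 0.506  -0.3043  0.071 ] yawY -117.7 w 0.022 F [0.6 0.  0.6] J6 1.32
(np.float64(0.507562118200073), np.float64(-0.30491954525323095), np.float64(0.07096653193190117)) -> [0.0034, -0.0005, 0.0] rz 0
(np.float64(0.5086024766481972), np.float64(-0.3044671845255914), np.float64(0.07096653193190117)) -> [0.0048, -0.0022, 0.0] rz 0
(np.float64(0.5096505714279658), np.float64(-0.30403304945315884), np.float64(0.07096653193190117)) -> [0.0063, -0.004, 0.0] rz 0
```

Call:
move_arm:
  motion:
    - [[0.003, -0.001, 0, 0, 0, 0.22, -0.5], [0.0055, -0.003, 0, 0, 0, 0.44, -0.5], [0.0055, -0.003, 0, 0, 0, 0.49, -0.5], [0.0055, -0.003, 0, 0, 0, 0.49, -0.5], [0.0055, -0.003, 0, 0, 0, 0.49, -0.7], [0.0055, -0.003, 0, 0, 0, 0.49, -0.7], [0.0055, -0.003, 0, 0, 0, 0.49, -0.7], [0.0055, -0.003, 0, 0, 0, 0.49, -0.7]]

```text
time: 38.92
position: [0.5083, -0.3057, 0.0714]
tcp_rot: [[0.645, -0.764, 0.001], [-0.764, -0.645, -0.002], [0.002, 0.0, -1.0]]
ft_force: [-0.5, -6.2, -0.3]
width: 0.0175
grasp_force: 30.0
```

```bash
python3 arc.py 113 112
```

```text
angle 113.69495135799066 0.06395301582364535
t 38.92 pos [ 0.5083 -0.3057  0.0714] yawY -139.8 w 0.0175 F [-0.5 -6.2 -0.3] J6 1.71
(np.float64(0.5086024766481972), np.float64(-0.3044671845255914), np.float64(0.07139724159630298)) -> [-0.0016, -0.0021, -0.0] rz 0
(np.float64(0.5096505714279658), np.float64(-0.30403304945315884), np.float64(0.07139724159630298)) -> [-0.0009, -0.0043, -0.0] rz 0
```

Call:
move_arm:
  motion:
    - [[-0.001, -0.004, 0, 0, 0, 0, -0.7], [-0.001, -0.004, 0, 0, 0, 0, -0.7], [-0.001, -0.004, 0, 0, 0, 0, -0.4], [-0.001, -0.004, 0, 0, 0, 0, -0.2], [-0.001, -0.004, -0.05, 0, 0, 0, -0.2], [-0.001, -0.004, -0.16, 0, 0, 0, -0.2], [-0.001, -0.004, -0.28, 0, 0, 0, -0.2], [-0.05, -0.004, -0.3, 0, 0, 0, -0.2]]

```text
time: 39.92
position: [0.4956, -0.2859, 0.2265]
tcp_rot: [[0.645, -0.764, 0.007], [-0.764, -0.645, -0.005], [0.008, -0.002, -1.0]]
ft_force: [-0.6, -0.7, -0.5]
width: 0.0378
grasp_force: 0.0
```

```bash
python3 go.py .42,-.02,.26,62
```

```text
t 39.92 pos [ 0.4956 -0.2859  0.2265] yawY -139.8 w 0.0378 F [-0.6 -0.7 -0.5] J6 1.72
(0.42, -0.02, 0.26, 62.0) -> [-0.5033, -0.2279, -0.0707] rz -0.485
```

Call:
move_arm:
  motion:
    - [[-0.503, -0.228, -0.07, 0, 0, -0.485, -0.2], [-0.503, -0.228, -0.07, 0, 0, -0.485, -0.2], [-0.503, -0.228, -0.07, 0, 0, -0.485, -0.2], [-0.503, -0.228, -0.07, 0, 0, -0.485, -0.2], [-0.503, -0.228, -0.07, 0, 0, -0.485, -0.2], [-0.503, -0.228, -0.07, 0, 0, -0.485, -0.2], [-0.503, -0.228, -0.07, 0, 0, -0.485, -0.2]]

```text
time: 40.8
position: [0.4181, -0.0191, 0.2557]
tcp_rot: [[0.883, -0.469, -0.0], [-0.469, -0.883, 0.0], [-0.001, -0.0, -1.0]]
ft_force: [-0.5, 0.1, -0.2]
width: 0.0374
grasp_force: 0.0
```

Run:
```python
from fit import *
im={}
for n in ("scene","top"):
    im[n]=imaging.read_camera(n); cv2.imwrite(f"pics/{n}6.png",im[n])
b=crop(im["top"],432,200,490,250,8,5); a=crop(im["scene"],240,150,285,195,7,5)
o=np.zeros((400,800,3),np.uint8);o[:a.shape[0],:a.shape[1]]=a[:,:330];o[:400,330:330+464]=b;cv2.imwrite("pics/c9.png",o)
H=np.array([.534,-.3643]); g=im["top"]; hsv=cv2.cvtColor(g,cv2.COLOR_BGR2HSV)
m=g.max(2)<45; m[:,:440]=0;m[:222]=0;m[245:]=0;m[:,470:]=0
n_,lab,st,ce=cv2.connectedComponentsWithStats(m.astype(np.uint8))
for i in range(1,n_):
    if st[i,4]>8: print(st[i],ce[i]); p=unproj("top",[ce[i]],.076)[0][:2]-H; print(np.hypot(*p),np.degrees(np.arctan2(p[1],p[0])))
```

```text
[450 225   7   7  27] [452.74074074 228.03703704]
0.0672284682530031 113.23350616404609
```

View pics/c9.png

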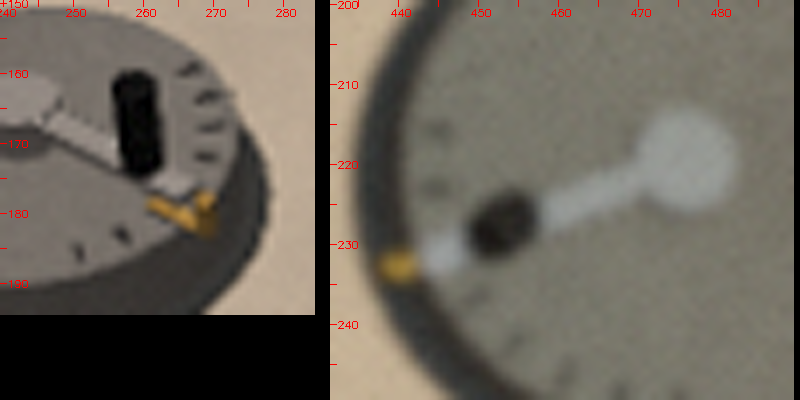

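Run:
```python
from fit import *
H=np.array([.534,-.3643])
def ang(n,u,z):
    p=unproj(n,[u],z)[0][:2]-H; return np.hypot(*p).round(4),np.degrees(np.arctan2(p[1],p[0])).round(2)
for u,z in(((444.8,230.9),.047),((444.8,230.9),.051),((461.5,225),.05),((466,223),.05),((439.9,232.7),.05),((439.9,232.7),.058)): print("top",u,z,ang("top",u,z))
hub=unproj("top",[(475.7,219.4)],.056); print("hub",hub)
for u,z in(((264.5,176),.047),((264.5,176),.051),((268.5,178),.058),((268.8,182.3),.04),((261,178.7),.042)): print("scene",u,z,ang("scene",u,z))
# pointer bar inner-end compare pre-move image (top5): ends
for u in((439.3,233),(448.3,230.2)): print("ptr top5",ang("top",u,.045))
# lever at start/full in top images: bar ends; use same technique on top5 ticks? print projected rays
for a in(111,112,113,114):
    c,s=np.cos(np.radians(a)),np.sin(np.radians(a))
    print(a,[proj(n,[[H[0]+r*c,H[1]+r*s,z]])[0].round(1).tolist() for n in("top","scene") for r,z in((.083,.049),(.097,.055))])
```

```text
top (444.8, 230.9) 0.047 (np.float64(0.0817), np.float64(111.54))
top (444.8, 230.9) 0.051 (np.float64(0.0826), np.float64(111.71))
top (461.5, 225) 0.05 (np.float64(0.0377), np.float64(112.97))
top (466, 223) 0.05 (np.float64(0.0252), np.float64(111.96))
top (439.9, 232.7) 0.05 (np.float64(0.0955), np.float64(111.62))
top (439.9, 232.7) 0.058 (np.float64(0.0972), np.float64(111.9))
hub [[ 0.53322215 -0.36393447  0.056     ]]
scene (264.5, 176) 0.047 (np.float64(0.0772), np.float64(118.04))
scene (264.5, 176) 0.051 (np.float64(0.0802), np.float64(115.44))
scene (268.5, 178) 0.058 (np.float64(0.0998), np.float64(111.54))
scene (268.8, 182.3) 0.04 (np.float64(0.0971), np.float64(112.8))
scene (261, 178.7) 0.042 (np.float64(0.0723), np.float64(110.7))
ptr top5 (np.float64(0.0961), np.float64(111.54))
ptr top5 (np.float64(0.0724), np.float64(112.57))
111 [[444.3, 230.7], [439.5, 232.3], [263.8, 178.2], [267.6, 178.6]]
112 [[444.6, 231.2], [439.8, 232.9], [264.2, 178.0], [268.0, 178.3]]
113 [[444.8, 231.8], [440.0, 233.5], [264.6, 177.7], [268.4, 177.9]]
114 [[445.0, 232.3], [440.3, 234.1], [264.9, 177.4], [268.8, 177.6]]
```

Run:
```python
from h import *
from station import job_done
a=cv2.imread("pics/scene5.png");b=imaging.read_camera("scene")
d=cv2.absdiff(a,b).max(2)[190:300,245:360]; print("changed px in tray",int((d>40).sum()))
r=[[round(float(x)) for x in k["rect"]] for k in recognise("scene","stamp_a") if k["score"]>.4]; print(r)
s=robot.read_state(); print(s["time"],np.abs(s["qvel"]).max())
```

```text
changed px in tray 0
[[267, 229, 284, 260], [258, 213, 274, 241], [275, 199, 289, 233], [306, 190, 320, 236], [292, 226, 309, 252]]
41.0 0.0028518125852473406
```

```bash
python3 -c "
from station import job_done;print(job_done())"
```

```text
the job is handed in; nothing more can be done
None
```

I handed the job in at about 41 s: all five stamps present stand in the rows matching their lengths, and the lever is back in line with the brass pointer, about 1° off by camera (4° allowed). The pointer shows no movement in the pictures; I kept clear of the bowl and caddy but did not measure them afterwards. `job_done()` returned no verdict.

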